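# Fit current transformers on the phase studs and set the readout

## Task

Switch the isolator off first; then slide every current transformer on the bench down over the stud of its own colour, guiding it rather than dropping it, until it sits fully home on the plinth with its terminal block facing the edge with the white stripe, and set the readout screen parallel to the row of studs and leaning back 30 degrees. When all that is done, switch the isolator back on. Leave everything else on the bench where it is.

Things in the scene. Friction and masses are not known exactly. Their poses are not given: they have to be found in the camera images.
- rig: Fixed grey plinth, 130 x 360 x 30 mm high; origin: centre of underside, z up, y along the stud row, -x its front long edge (towards the robot, white stripe on top). Three upright copper studs 105 mm apart: yellow at +y, blue mid, red at -y, each on a patch of its colour. A stud is 24 mm across for its lower 55 mm, then tapers to 12 mm at its top, 75 mm above the plinth.
- stud_yellow (a point): Foot of the yellow stud: its axis, on the plinth's top face (30 mm above the bench). Axes as rig.
- stud_blue (a point): Foot of the blue stud: its axis, on the plinth's top face (30 mm above the bench). Axes as rig.
- stud_red (a point): Foot of the red stud: its axis, on the plinth's top face (30 mm above the bench). Axes as rig.
- ct_yellow: Loose yellow current transformer, 0.2 to 0.4 kg, standing on the bench; None if absent. Block 66 (x) x 56 (y) x 55 mm high with a vertical 27 mm bore through its middle; origin on the bore axis at the underside, z up. Grip it across the flat 56 mm sides, closing along its y. A black terminal block (20 x 40 x 30 mm, half way up, two brass screws on top) sticks out 20 mm from the -x face.
- terminal_yellow (a point): Centre of the black terminal block of the yellow transformer, 43 mm from its bore axis on the -x side, 27.5 mm above its underside.
- ct_blue: Loose blue current transformer, 0.2 to 0.4 kg, standing on the bench; None if absent. Block 66 (x) x 56 (y) x 55 mm high with a vertical 27 mm bore through its middle; origin on the bore axis at the underside, z up. Grip it across the flat 56 mm sides, closing along its y. A black terminal block (20 x 40 x 30 mm, half way up, two brass screws on top) sticks out 20 mm from the -x face.
- terminal_blue (a point): Centre of the black terminal block of the blue transformer, 43 mm from its bore axis on the -x side, 27.5 mm above its underside.
- ct_red: Loose red current transformer, 0.2 to 0.4 kg, standing on the bench; None if absent. Block 66 (x) x 56 (y) x 55 mm high with a vertical 27 mm bore through its middle; origin on the bore axis at the underside, z up. Grip it across the flat 56 mm sides, closing along its y. A black terminal block (20 x 40 x 30 mm, half way up, two brass screws on top) sticks out 20 mm from the -x face.
- terminal_red (a point): Centre of the black terminal block of the red transformer, 43 mm from its bore axis on the -x side, 27.5 mm above its underside.
- readout_base: Fixed round foot, 120 mm across, of the readout stand; origin at the centre of its underside, z up; its yaw is the zero of the swivel. The vertical swivel axis runs through this origin and meets the level tilt axis 80 mm above it.
- readout_grip (a point): Middle of the screen's handle: a round bar 14 mm thick, 110 mm long, along the screen's y, 160 mm from the tilt axis (straight above it when upright), 38 mm beyond the edge of the screen housing (190 wide x 110 high x 22 mm). Pinch it from above, closing along the screen's x. Screen axes: x out of its face, y along the bar, z up its face.
- readout_swivel (a joint): Swivel of the screen about the vertical, rad, -1.2 to 1.2, positive counter-clockwise from above; at 0 the face looks along +x of readout_base (away from the robot). Friction of 0.35 N m holds it where it is left.
- readout_tilt (a joint): Lean of the screen, rad: 0 upright, growing to 1.0 as the top goes back, away from the side its face is on (towards the robot when swivel is 0); 30 degrees is 0.524. Friction of 0.6 N m holds it where it is left.
- isolator_base: Fixed grey housing of the isolator switch, 70 (its x) x 50 x 25 mm; origin at the centre of its underside. Green band on top at the -x (off) end, red band at the +x (on) end. It stands so that its +x points to the robot's left.
- isolator (a joint): Isolator toggle lever, rad: 0 is off (leaning to -x of its housing, the robot's right, green band), 1.0 is on (leaning to +x, the robot's left, red band). It pivots 22 mm above the bench about the housing's y axis, swings through upright, moves with about 1 N at the tip and stays where it is left.
- isolator_tip (a point): Centre of the red ball, 26 mm across, at the end of the 80 mm isolator lever (92 mm above the bench at either end, 102 mm upright).
- screwdriver: Screwdriver lying on the bench; not part of the job, leave it where it is.
- cleaner: Bottle, 60 mm across, 150 mm tall; not part of the job, leave it where it is.
- handmeter: Orange handheld meter lying flat, 150 x 80 x 35 mm; not part of the job, leave it where it is.
- taperoll: Roll of blue tape lying flat, 90 mm across, 20 mm high; not part of the job, leave it where it is.
- strip: Green terminal strip, 70 x 14 x 18 mm; not part of the job, leave it where it is.
- tray: Empty black tray, 160 x 220 x 50 mm; not part of the job, leave it where it is.
Mind the look-alikes: they are no part of the job. There is more than one size of the ct_blue; the job needs the smaller. Of the things shaped like the ct_yellow, the yellow one is meant.

How it is judged (in metres and radians):
On the way, in this order (a step that is already met when the one before it is completed fails the run):
1. the isolator is switched off before any transformer is at its stud (value of joint isolator below 0.2 rad and horizontal distance between ct_yellow and stud_yellow above 0.03 m and horizontal distance between ct_blue and stud_blue above 0.03 m and horizontal distance between ct_red and stud_red above 0.03 m), for 0.2 s.
2. with the isolator off, every transformer present is home on its stud and the screen is set (value of joint isolator below 0.25 rad and horizontal distance between ct_yellow and stud_yellow below 0.006 m and z of each of ct_yellow, ct_blue, ct_red in the frame of rig below 0.036 m and angle between each of ct_yellow, ct_blue, ct_red's own z axis and vertical below 0.08 rad and angle between the x axis of each of ct_yellow, ct_blue, ct_red and the x axis of rig, either way round below 0.3 rad and x of each of terminal_yellow, terminal_blue, terminal_red in the frame of rig below -0.02 m and horizontal distance between ct_blue and stud_blue below 0.006 m and horizontal distance between ct_red and stud_red below 0.006 m and angle between the y axis of readout_grip and the y axis of rig, either way round below 0.12 rad and value of joint readout_tilt between 0.4363 and 0.6109 rad), for 0.2 s.
At the end, for the whole second after the job is handed in: Each transformer present is at rest on its own colour's stud: centred and home within 6 mm, upright within 4.5 deg, terminal block to the white stripe within 17 deg; screen parallel to the studs within 7 deg, leaning back 30 +-5 deg; isolator on (above 0.8 rad) (value of joint isolator above 0.8 rad and horizontal distance between ct_yellow and stud_yellow below 0.006 m and z of each of ct_yellow, ct_blue, ct_red in the frame of rig below 0.036 m and angle between each of ct_yellow, ct_blue, ct_red's own z axis and vertical below 0.08 rad and angle between the x axis of each of ct_yellow, ct_blue, ct_red and the x axis of rig, either way round below 0.3 rad and x of each of terminal_yellow, terminal_blue, terminal_red in the frame of rig below -0.02 m and horizontal distance between ct_blue and stud_blue below 0.006 m and horizontal distance between ct_red and stud_red below 0.006 m and angle between the y axis of readout_grip and the y axis of rig, either way round below 0.12 rad and value of joint readout_tilt between 0.4363 and 0.6109 rad and linear speed of each of ct_yellow, ct_blue, ct_red below 0.03 m/s); the robot touches nothing.
It fails at once if a transformer is dropped down its stud (falls faster than 0.5 m/s) ((horizontal distance between ct_yellow and stud_yellow below 0.012 m and z of ct_yellow in the frame of rig between 0.038 and 0.105 m and linear speed of ct_yellow above 0.5 m/s) or (horizontal distance between ct_blue and stud_blue below 0.012 m and z of ct_blue in the frame of rig between 0.038 and 0.105 m and linear speed of ct_blue above 0.5 m/s) or (horizontal distance between ct_red and stud_red below 0.012 m and z of ct_red in the frame of rig between 0.038 and 0.105 m and linear speed of ct_red above 0.5 m/s)).
It fails at once if something that is not part of the job is shifted by more than 40 mm (distance of any of screwdriver, cleaner, handmeter, taperoll, strip, tray from where it was at the start of the episode above 0.04 m).
Of ct_yellow, ct_blue, ct_red only 2 to 3 are there at a start; the rules pass over those that are not, and their reading is None.
At some moment in a run one of ct_yellow, ct_blue, ct_red may be knocked a few centimetres aside while the robot is not near it.
It also fails if it takes over 210 s, if anything falls off the work surface, if the arm or the gripper's body presses on something with over 40 N, if the wrist force passes 120 N, or if a joint passes its speed limit or range.

## Robot

A 6-joint arm with a two-finger parallel gripper is mounted at the origin on the work surface. World frame = base frame: x ahead of the robot, y to its left, z up, the work surface at z = 0. Lengths are in mm, angles in degrees, forces in N, time in s.
With the tool pointing down it reaches from about 350 to 850 mm from the base axis. Payload 8.1 kg.
Tool frame: the origin (TCP) lies on the centre line of the jaws, within the pads' length; the fingertips stand 14 mm ahead of it and the grasp point (between the pads) lies 5 mm behind it; z points along the fingers, y is the line along which they close (so a half turn about z gives the same grasp; the last joint's range is limited). The gripper opens to 85 mm and grips with 20 to 120 N. Pads are 22 mm wide; open, the fingers measure 114 mm over their backs; the gripper's body (76 mm by 85 mm) begins 54 mm behind the grasp point. The pads swing forward as they close: fully open they stand 13 mm farther back than shut.
Start: joints at [-70.153, 7.471, 85.268, -0, 87.261, -4.893], TCP at [251.124, -544.924, 245.292] pointing down, gripper open.
Joint ranges: [-169.43, 169.43], [-51.17, 129.36], [1.28, 143.12], [-76.62, 256.62], [0, 156.53], [-152.29, 152.29]. Speed limits (degrees/s): [136.94, 136.94, 159.86, 180, 180, 180].

## Interface

Orientations are given as [roll, pitch, yaw] about the fixed x, y, z axes, in that order (R = Rz(yaw) Ry(pitch) Rx(roll)).
In Python, from bench import sense, snapshot, camera_info, hand_in gives the robot as it stands. The module is installed in compiled form; this text tells all that it offers.
- The arm moves only by the tool apply_moves, never from a script. Its argument "deltas" is a list of rows, each a list of 7 numbers: the shift along the tool's x, y, z scaled (see below), then the turn, a rotation vector about the tool's x, y, z scaled (see below), then the opening, from 0 (shut) to 1 (fully open). In form: [[dx, dy, dz, ax, ay, az, claw], ...]. A call has 1 to 8 rows; each row shifts and turns the commanded pose from where the row before left it, along the tool's axes as they then stand; what a row does not reach is not made up. The controller multiplies each number of a shift by 0.03 m and each number of a turn by 0.08 rad. A row lasts 1/8 s, in which the tool goes at most 62.5 mm and 10.7 degrees, less where a joint would pass 70% of its speed; a pose out of reach is approached as far as the arm can. A call with a number of a shift or a turn outside -1 to 1 is refused whole. A call with a gripper value outside its range is refused whole. The fingers move at their own pace and stop on an object; "grip_force" is the grip in N (left out, the last holds). Time passes only in rows, so rows that do not move let the fingers close. It gives the time, the measured TCP pose, the force, the opening and the grip force at its end, in the units of the state.
- sense(): the state, without advancing time (a new reading comes with each control period).
- snapshot(name): name is "scene" or "top" or "wrist"; returns the picture (400x640x3 uint8, red, green, blue); there is no depth.
- camera_info(name): a dict with "vertical_fov" (degrees; the focal length in pixels is half the picture's height over the tangent of half this angle, whatever the lens; pixels are square), "cx", "cy" (the principal point, pixels), "k1" (the pictures are not rectified: a ray, as slopes to the right and down, at radius r is drawn at 1 + k1 r^2 times it, then the intrinsics apply), "origin" and "rotation" of the camera in the world; the wrist camera has in their place "tool_from_camera" (4x4, takes a point from camera to tool coordinates, whose origin is the TCP and whose axes are the flange's). Camera axes: x right, y up, looking along -z (the intrinsics and any distortion apply to the point x, -y, -z); pixel columns grow to the right and rows downward; lengths in mm; the calibration is good to about 2 mm. A picture is of the moment at which its call begins: read the wrist's pose just before it. camera_info takes no time and is no camera call.
- hand_in(): hands the job in; it is judged then, once.
The state is a dict: "time": time; "joint_pos": joint angles; "qd": joint speeds; "joint_efforts": joint torques, N m; "tool_pos": TCP position; "tcp_rot": TCP orientation; "ft_force": force on the tool from outside, world axes, zero at the start; "wrist_torque": the same for the moment, N m; "finger_gap": finger opening in mm; "grip_force": force on a finger pad.
Only numpy, scipy, OpenCV 4.12 (cv2) and the standard library are available. Lean on these libraries where they do the work, as an engineer would, in place of code of your own. Each camera call takes 0.05 s, during which the arm holds its last target. There are 200 camera calls.

## Working session

There is one attempt and no reset: what is moved stays moved. The work goes in short steps, Python scripts to look and compute and a tool call to move; the robot and the scene stay as the last step left them, time stands still between calls to the robot, and variables do not carry over. Pictures are saved under pics/ and viewed, at most 17 in all, crops included, and the job is handed in when it is done.

Besides the shell and the picture viewer there is one more tool, called after "Call:" as a command line: name --pt "numbers of a row" for each row, then --argument value for the rest. apply_moves: Moves the arm, as the interface text tells. Its arguments: {"type":"object","properties":{"deltas":{"type":"array"},"grip_force":{"type":"number"}},"required":["deltas"]}

```bash
mkdir -p pics; cat > h.py <<'E'
import numpy as np, cv2
from bench import sense, snapshot, camera_info
from scipy.spatial.transform import Rotation as R
def toolpose(s=None):
    s=s or sense(); return np.array(s['tool_pos']), R.from_euler('xyz',s['tcp_rot'],degrees=True).as_matrix()
def cam(name,pose=None):
    c=camera_info(name); f=200/np.tan(np.radians(c['vertical_fov'])/2)
    if name=='wrist':
        p,Rt=pose or toolpose(); T=np.array(c['tool_from_camera'])
        o=p+Rt@T[:3,3]; Rc=Rt@T[:3,:3]
    else: o=np.array(c['origin']); Rc=np.array(c['rotation'])
    return dict(f=f,cx=c['cx'],cy=c['cy'],k=c['k1'],o=o,R=Rc)
def ray(c,u,v):
    x,y=(u-c['cx'])/c['f'],(v-c['cy'])/c['f']; rd=np.hypot(x,y); r=rd
    for _ in range(30): r=rd/(1+c['k']*r*r)
    s=r/rd if rd>0 else 1
    d=c['R']@np.array([x*s,-y*s,-1]); return d/np.linalg.norm(d)
def onz(c,u,v,z):
    d=ray(c,u,v); return c['o']+d*(z-c['o'][2])/d[2]
def proj(c,P):
    q=c['R'].T@(np.array(P,float)-c['o']); x,y=q[0]/-q[2],-q[1]/-q[2]; m=1+c['k']*(x*x+y*y)
    return np.array([c['cx']+c['f']*x*m,c['cy']+c['f']*y*m])
def tri(c1,p1,c2,p2):
    d1,d2=ray(c1,*p1),ray(c2,*p2); t=np.linalg.lstsq(np.c_[d1,-d2],c2['o']-c1['o'],rcond=None)[0]
    a,b=c1['o']+d1*t[0],c2['o']+d2*t[1]; return (a+b)/2,np.linalg.norm(a-b)
def snap(name,fn):
    im=cv2.cvtColor(snapshot(name),cv2.COLOR_RGB2BGR); cv2.imwrite(f'pics/{fn}.png',im); return im
E
python3 - <<'E'
from h import *
print(sense())
for n in ['scene','top']:
    snap(n,n+'0'); c=cam(n); print(n,c)
snap('wrist','wrist0'); print(camera_info('wrist'))
E
```

```text
{'time': 0.0, 'joint_pos': array([-7.01547557e+01,  7.51652598e+00,  8.53279897e+01, -1.10683188e-03,
        8.72614421e+01, -4.89306462e+00]), 'qd': array([-0.0575279 , -0.04297542, -0.12135629,  0.05998286,  0.05159524,
       -0.08547465]), 'joint_efforts': array([-2.04649863e-03, -5.69404936e+01, -5.00551021e+01, -4.16535431e-04,
        1.44897838e-02,  1.96213712e-07]), 'tool_pos': array([ 250.92327378, -544.44452718,  244.2419826 ]), 'tcp_rot': array([-1.79894334e+02, -7.93637178e-03,  2.47383555e+01]), 'ft_force': array([-0.31584718, -0.71814798, -0.47197833]), 'wrist_torque': array([-0.03979969, -0.04920362,  0.02171127]), 'grip_force': 0.0, 'finger_gap': 85.61081067877109}
scene {'f': np.float64(361.5208594570903), 'cx': 323.5430130173771, 'cy': 204.59447866292595, 'k': -0.08284791595868213, 'o': array([ 873.87427122, -762.54929486,  731.84201679]), 'R': array([56.68394164, -0.58260321, 27.94979524])}
top {'f': np.float64(410.68140842073115), 'cx': 321.2261624836163, 'cy': 202.64918188605992, 'k': 0.014533534896451983, 'o': array([ 342.74394723,   34.27589355, 1416.16669727]), 'R': array([  5.92769137,  -0.44446307, -90.80767119])}
{'vertical_fov': 63.92540349669088, 'cx': 310.29889133285303, 'cy': 198.97277052686727, 'k1': -0.052188934745597146, 'tool_from_camera': array([[ 7.39836389e-04,  9.55925541e-01,  2.93608264e-01,
         7.47670020e+01],
       [ 9.99999637e-01, -5.83161437e-04, -6.21158294e-04,
        -1.04621990e-01],
       [-4.22560062e-04,  2.93608617e-01, -9.55925625e-01,
        -1.28110656e+02],
       [ 0.00000000e+00,  0.00000000e+00,  0.00000000e+00,
         1.00000000e+00]])}
```

View pics/scene0.png

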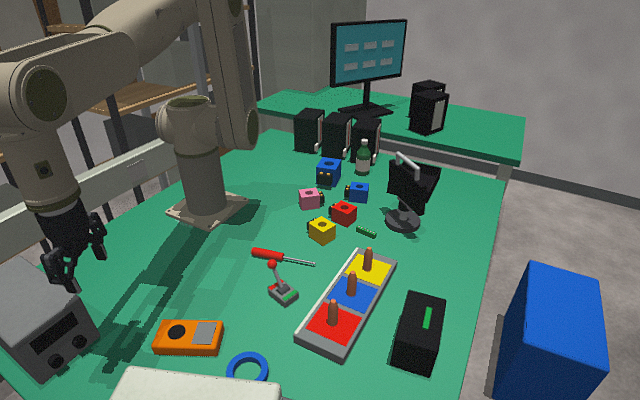

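View pics/top0.png

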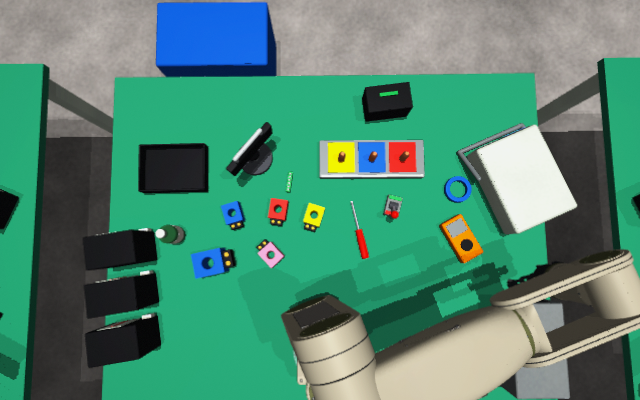

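```bash
sed -i "s/Rc=np.array(c\['rotation'\])/Rc=R.from_euler('xyz',c['rotation'],degrees=True).as_matrix()/" h.py
python3 - <<'E'
from h import *
t=cam('top'); s=cam('scene'); it=cv2.imread('pics/top0.png')
print(np.round(t['R'],2),np.round(s['R'],2))
P=dict(yel=(314,213,55),red=(278,208,55),blu=(233,211,55),big=(208,262,60),pink=(270,253,55),sy=(341,156,105),sb=(373,156,105),sr=(404,157,105),isob=(394,203,25),ball=(394,214,92),rbase=(258,161,0),driver=(360,230,10),bottle=(163,234,140),c1=(320,177,30),c2=(424,177,30),strip=(290,182,15))
for k,(u,v,z) in P.items():
    p=onz(t,u,v,z); print(k,p.round(),'scene px',proj(s,p).round())
print('ball tri',tri(t,(394,214),s,(272,264)))
print('sy tri',tri(t,(341,154),s,(368,250)),tri(t,(404,156),s,(332,302)))
cr=it[120:280,190:440]; cv2.imwrite('pics/crop0.png',cv2.resize(cr,None,fx=3.2,fy=3.2,interpolation=cv2.INTER_CUBIC))
E
```

```text
[[-0.01  0.99 -0.1 ]
 [-1.   -0.01  0.01]
 [ 0.01  0.1   0.99]] [[ 0.88 -0.26  0.39]
 [ 0.47  0.48 -0.74]
 [ 0.01  0.84  0.55]]
yel [450.  46.  55.] scene px [323. 225.]
red [468. 166.  55.] scene px [344. 208.]
blu [460. 315.  55.] scene px [360. 188.]
big [294. 394.  60.] scene px [329. 168.]
pink [320. 192.  55.] scene px [310. 193.]
sy [630. -44. 105.] scene px [366. 247.]
sb [ 629. -148.  105.] scene px [350. 270.]
sr [ 624. -249.  105.] scene px [330. 297.]
isob [ 483. -227.   25.] scene px [285. 292.]
ball [ 440. -213.   92.] scene px [272. 265.]
rbase [639. 240.   0.] scene px [398. 224.]
driver [ 393. -110.   10.] scene px [281. 259.]
bottle [384. 512. 140.] scene px [363. 143.]
c1 [575.  24.  30.] scene px [356. 247.]
c2 [ 570. -331.   30.] scene px [292. 334.]
strip [561. 128.  15.] scene px [365. 232.]
ball tri (array([ 439.65016643, -212.47770545,   94.71436825]), np.float64(0.44183519788052616))
sy tri (array([637.43788145, -45.26125982,  97.61399641]), np.float64(2.292933003934725)) (array([ 630.9231576 , -251.20584831,   93.06330866]), np.float64(1.6634700149257473))
```

View pics/crop0.png

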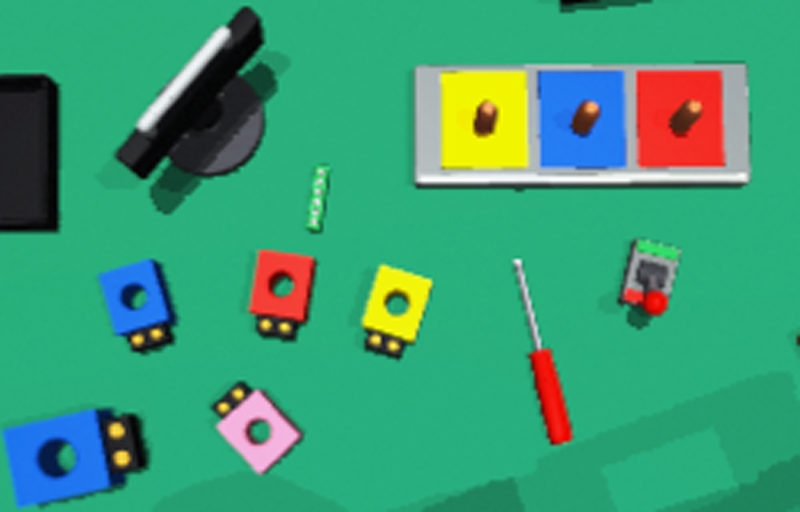

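I read these pixels from the top view. The CTs are yellow (314,213), red (278,208) and small blue (233,211). The look-alikes are large blue (208,262) and pink (270,253). By colour and size I choose the yellow, the red and the small blue.

The isolator ball at (394,214) leans to the red band, which lies towards the robot, so it is on. Off is away from the robot.

```bash
cat >> h.py <<'E'
def plan(x,y,z,yaw):
    """turn first (about tool z), then shift in the turned frame; prints totals in move units"""
    s=sense(); p,Rt=toolpose(s); cy=np.degrees(np.arctan2(Rt[1,0],Rt[0,0]))
    a=(yaw-cy+180)%360-180; Rn=R.from_euler('xyz',[180,0,yaw],degrees=True).as_matrix()
    dw=np.array([x,y,z])-p
    print('t',round(s['time'],2),'at',p.round(1),'yaw',cy.round(1),'turn tot',round(-np.radians(a)/0.08,2),'shift tot (turned frame)',(Rn.T@dw/30).round(2),'j',s['joint_pos'].round(0))
E
python3 -c "
from h import *
plan(396,-201,244,-14);plan(396,-201,90,-14)"
```

```text
t 0.15 at [ 251.  -544.5  244.5] yaw 24.7 turn tot 8.45 shift tot (turned frame) [  1.92 -12.28   0.02] j [-70.   8.  85.   0.  87.  -5.]
t 0.15 at [ 251.  -544.5  244.5] yaw 24.7 turn tot 8.45 shift tot (turned frame) [  1.92 -12.28   5.15] j [-70.   8.  85.   0.  87.  -5.]
```

Call:
apply_moves --pt "0 0 0 0 0 0.94 0" --pt "0 0 0 0 0 0.94 0" --pt "0 0 0 0 0 0.94 0" --pt "0 0 0 0 0 0.94 0" --pt "0 0 0 0 0 0.94 0" --pt "0 0 0 0 0 0.94 0" --pt "0 0 0 0 0 0.94 0" --pt "0 0 0 0 0 0.94 0"

```text
time: 1.15
tool_pos: [251.0, -544.7, 244.8]
tcp_rot: [-180.0, 0.0, -9.9]
ft_force: [-0.8, -0.1, 0.2]
finger_gap: -0.1
grip_force: 0.0
```

Call:
apply_moves --pt "0 0 0 0 0 0.94 0" --pt "0.15 -0.95 0 0 0 0 0" --pt "0.15 -0.95 0 0 0 0 0" --pt "0.15 -0.95 0 0 0 0 0" --pt "0.15 -0.95 0 0 0 0 0" --pt "0.15 -0.95 0 0 0 0 0" --pt "0.15 -0.95 0 0 0 0 0" --pt "0.15 -0.95 0 0 0 0 0"

```text
time: 2.15
tool_pos: [330.3, -358.0, 245.0]
tcp_rot: [-180.0, 0.0, -14.0]
ft_force: [0.7, 0.5, 0.3]
finger_gap: 0.5
grip_force: 0.0
```

Call:
apply_moves --pt "0.15 -0.95 0 0 0 0 0" --pt "0.15 -0.95 0 0 0 0 0" --pt "0.15 -0.95 0 0 0 0 0" --pt "0.15 -0.95 0 0 0 0 0" --pt "0.15 -0.95 0 0 0 0 0" --pt "0.12 -0.85 0 0 0 0 0" --pt "0 0 0 0 0 0 0" --pt "0 0 0 0 0 0 0"

```text
time: 3.15
tool_pos: [395.9, -202.7, 245.2]
tcp_rot: [180.0, 0.0, -14.0]
ft_force: [-0.2, -0.5, 0.8]
finger_gap: 0.0
grip_force: 0.0
```

```bash
python3 -c "
from h import *
plan(396,-201,90,-14)
c=cam('wrist');im=snap('wrist','w1')
print(proj(c,(440,-212,92)),proj(c,(483,-227,25)),proj(c,(630,-148,30)))"
```

```text
t 3.15 at [ 395.9 -202.7  245.2] yaw -14.0 turn tot -0.0 shift tot (turned frame) [-0.01 -0.06  5.17] j [-34. -17. 109.  -0.  89.  70.]
[308.1888266  136.60279619] [312.48057552  85.38459048] [192.80269178 -50.93129214]
```

View pics/w1.png

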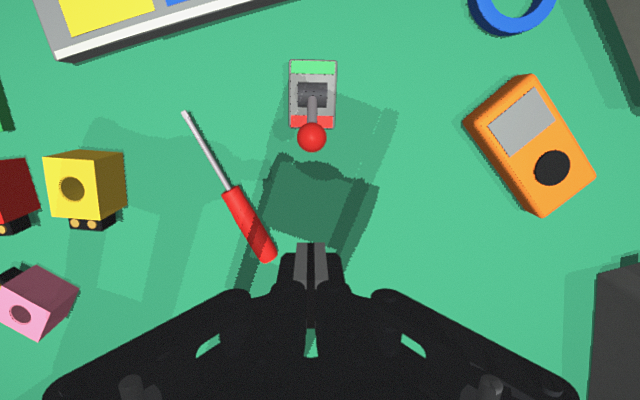

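The ball (312,138) lies straight ahead on the push line, and the red band is on the robot side. I'm lowering and pushing.

Call:
apply_moves --pt "0 0 0.86 0 0 0 0" --pt "0 0 0.86 0 0 0 0" --pt "0 0 0.86 0 0 0 0" --pt "0 0 0.86 0 0 0 0" --pt "0 0 0.86 0 0 0 0" --pt "0 0 0.86 0 0 0 0" --pt "0.4 0 0 0 0 0 0" --pt "0.4 0 0 0 0 0 0"

```text
time: 4.2
tool_pos: [420.6, -209.3, 91.6]
tcp_rot: [180.0, -0.1, -14.1]
ft_force: [-1.9, 0.5, 1.7]
finger_gap: -0.1
grip_force: 1.0
```

Call:
apply_moves --pt "0.3 0 0 0 0 0 0" --pt "0.3 0 0 0 0 0 0" --pt "0.3 0 0 0 0 0 0" --pt "0.3 0 0 0 0 0 0" --pt "0.3 0 0 0 0 0 0" --pt "0.3 0 0 0 0 0 0" --pt "0.2 0 0 0 0 0 0" --pt "0 0 0 0 0 0 0"

```text
time: 5.2
tool_pos: [478.0, -222.8, 90.4]
tcp_rot: [-180.0, -0.0, -14.0]
ft_force: [0.9, 0.1, -0.4]
finger_gap: -0.1
grip_force: 0.0
```

```bash
python3 -c "
from h import *
s=sense();print(s['tool_pos'],s['ft_force'],s['time'])
c=cam('wrist');im=snap('wrist','w2');h=cv2.cvtColor(im,cv2.COLOR_BGR2HSV);m=(((h[...,0]<5)|(h[...,0]>175))&(h[...,1]>200)&(h[...,2]>90)).astype(np.uint8)
n,l,st,ce=cv2.connectedComponentsWithStats(m)
for i in range(1,n):
  if st[i,4]>80: print(st[i],ce[i].round(),onz(c,*ce[i],92).round())
"
```

```text
[ 478.02799546 -222.7982752    90.44828987] [ 0.85275749  0.06497209 -0.42645983] 5.2
[295 202  53  32 399] [321. 219.] [ 503. -234.   92.]
```

Call:
apply_moves --pt "0.2 0 0 0 0 0 0" --pt "0.2 0 0 0 0 0 0" --pt "0.1 0 0 0 0 0 0" --pt "0.05 0 0 0 0 0 0" --pt "0 0 0 0 0 0 0"

```text
time: 5.88
tool_pos: [490.1, -225.9, 90.0]
tcp_rot: [-180.0, 0.5, -14.0]
ft_force: [-22.4, 6.2, 16.5]
finger_gap: 0.2
grip_force: 12.0
```

```bash
python3 -c "
from h import *
s=sense();print(s['tool_pos'],s['ft_force'],s['time'])"
```

```text
[ 490.09690349 -225.86482888   89.99906899] [-22.43130856   6.22522286  16.49060278] 5.875
```

Call:
apply_moves --pt "-0.5 0 0 0 0 0 0" --pt "-1 0 0 0 0 0 1" --pt "0 0 -1 0 0 0 1" --pt "0 0 -1 0 0 0 1" --pt "0 0 -1 0 0 0 1" --pt "0 0 -1 0 0 0 1" --pt "0 0 -1 0 0 0 1" --pt "0 0 -1 0 0 0 1"

```text
time: 6.88
tool_pos: [450.3, -216.0, 271.9]
tcp_rot: [180.0, -0.1, -14.0]
ft_force: [0.1, -0.5, 0.0]
finger_gap: 85.1
grip_force: 0.0
```

```bash
python3 -c "
from h import *
plan(490,170,300,0)
c=cam('wrist');im=snap('wrist','w3');h=cv2.cvtColor(im,cv2.COLOR_BGR2HSV);m=(((h[...,0]<5)|(h[...,0]>175))&(h[...,1]>200)&(h[...,2]>90)).astype(np.uint8)
n,l,st,ce=cv2.connectedComponentsWithStats(m)
for i in range(1,n):
  if st[i,4]>80: print(st[i],ce[i].round(),onz(c,*ce[i],92).round())
"
```

```text
t 6.88 at [ 450.3 -216.   271.9] yaw -14.0 turn tot -3.06 shift tot (turned frame) [  1.32 -12.87  -0.94] j [-32.  -9.  99.   0.  90.  73.]
[301 101  26  26 240] [313. 113.] [ 512. -235.   92.]
[257 274  23  17  91] [268. 283.] [ 349. -143.   92.]
```

Call:
apply_moves --pt "0 0 0 0 0 -0.77 1" --pt "0 0 0 0 0 -0.77 1" --pt "0 0 0 0 0 -0.76 1" --pt "0 0 0 0 0 -0.76 1" --pt "0.1 -0.99 -0.07 0 0 0 1" --pt "0.1 -0.99 -0.07 0 0 0 1" --pt "0.1 -0.99 -0.07 0 0 0 1" --pt "0.1 -0.99 -0.07 0 0 0 1"

```text
time: 7.92
tool_pos: [462.4, -96.2, 279.0]
tcp_rot: [180.0, -0.0, -0.0]
ft_force: [0.4, 0.0, 0.1]
finger_gap: 85.6
grip_force: 0.0
```

Call:
apply_moves --pt "0.1 -0.99 -0.07 0 0 0 1" --pt "0.1 -0.99 -0.07 0 0 0 1" --pt "0.1 -0.99 -0.07 0 0 0 1" --pt "0.1 -0.99 -0.07 0 0 0 1" --pt "0.1 -0.99 -0.07 0 0 0 1" --pt "0.1 -0.99 -0.07 0 0 0 1" --pt "0.1 -0.99 -0.07 0 0 0 1" --pt "0.1 -0.99 -0.07 0 0 0 1"

```text
time: 8.93
tool_pos: [486.5, 141.7, 295.8]
tcp_rot: [-180.0, -0.0, -0.0]
ft_force: [-0.4, 0.1, 0.0]
finger_gap: 85.1
grip_force: 0.0
```

Call:
apply_moves --pt "0.1 -0.99 -0.07 0 0 0 1" --pt "0 0 0 0 0 0 1" --pt "0 0 0 0 0 0 1" --pt "0 0 0 0 0 0 1"

```text
time: 9.43
tool_pos: [489.1, 169.4, 297.7]
tcp_rot: [180.0, -0.0, -0.1]
ft_force: [-1.4, 0.4, -0.6]
finger_gap: 85.2
grip_force: 0.0
```

```bash
python3 -c "
from h import *
plan(490,170,300,0)
snap('wrist','w4')"
```

```text
t 9.43 at [489.1 169.4 297.7] yaw -0.1 turn tot -0.01 shift tot (turned frame) [ 0.03 -0.02 -0.08] j [ 13.  -6.  94.  -0.  93. 104.]
```

View pics/w4.png

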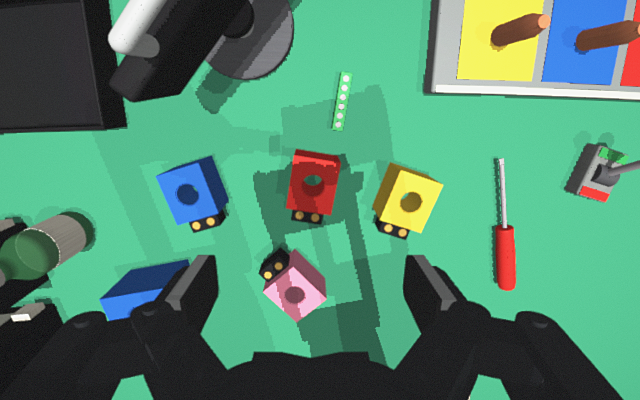

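The picture shows small blue (190,190), red (313,180), yellow (410,200), pink (295,290) and the big blue, partly hidden, at (150,290). The lever at (605,170) leans to green, so the isolator is off.

```bash
cat >> h.py <<'E'
HUE=dict(yellow=(22,38),blue=(100,120),red=(-6,6))
def ct(im,c,col,guess,z=55,vmin=None,verbose=True):
    """top face of a transformer: bore centre (world) and yaw of its x axis (terminal is at -x)"""
    h=cv2.cvtColor(im,cv2.COLOR_BGR2HSV).astype(int); lo,hi=HUE[col]
    hh=np.where(h[...,0]>170,h[...,0]-180,h[...,0]); m0=(hh>=lo)&(hh<=hi)&(h[...,1]>120)&(h[...,2]>60)
    g=proj(c,(*guess,z)).round().astype(int); yy,xx=np.mgrid[:400,:640]; sc=c['f']/np.linalg.norm(c['o']-np.array([*guess,z]))
    near=np.hypot(xx-g[0],yy-g[1])<60*sc; m0&=near
    V=h[...,2]; vm=vmin or cv2.threshold(V[m0].astype(np.uint8),0,255,cv2.THRESH_OTSU)[0]
    m=(m0&(V>vm)).astype(np.uint8); n,l,st,ce=cv2.connectedComponentsWithStats(m); i=1+np.argmax(st[1:,4]); m=(l==i).astype(np.uint8)
    cs,hi_=cv2.findContours(m,cv2.RETR_CCOMP,cv2.CHAIN_APPROX_NONE)
    W=lambda k:np.array([onz(c,u,v,z)[:2] for u,v in k.reshape(-1,2)],np.float32)
    out=max(cs,key=cv2.contourArea); r=cv2.minAreaRect(W(out))
    holes=[k for j,k in enumerate(cs) if hi_[0][j][3]>=0 and len(k)>15]
    b=cv2.minEnclosingCircle(W(max(holes,key=len))) if holes else None
    (w,hgt),a=r[1],r[2]; ang=a if w>hgt else a+90
    ang=(ang+90)%180-90
    if verbose: print(col,'thr',vm,'rect c',np.round(r[0],1),'size',np.round(r[1],1),'yaw',round(ang,1),'bore',b and (np.round(b[0],1),round(b[1],1)))
    return r,b,ang
E
python3 -c "
from h import *
c=cam('wrist');im=cv2.imread('pics/w4.png')
for k,g in dict(yellow=(450,46),red=(468,166),blue=(460,315)).items():
  ct(im,c,k,g)
for vm in (150,180,200): ct(im,c,'yellow',(450,46),vmin=vm)
h=cv2.cvtColor(im,cv2.COLOR_BGR2HSV)
for p in [(408,180),(395,190),(430,190),(330,190),(298,155),(297,185),(185,170),(220,185)]: print(p,h[p[1],p[0]])
"
```

```text
yellow thr 184.0 rect c [446.2  46.8] size [56.9 67.1] yaw -18.1 bore (array([446.7,  47.1]), 14.4)
red thr 172.0 rect c [451.3 152.9] size [23.3 38.7] yaw -9.3 bore None
blue thr 167.0 rect c [455.9 318.9] size [66.6 56.4] yaw 16.5 bore (array([456.6, 318.4]), 14.7)
yellow thr 150 rect c [446.3  46.8] size [56.8 67.6] yaw -18.4 bore (array([447.,  47.]), 14.2)
yellow thr 180 rect c [446.2  46.8] size [56.8 67.4] yaw -18.5 bore (array([446.7,  47.1]), 14.4)
yellow thr 200 rect c [446.1  46.6] size [56.3 67.1] yaw -18.5 bore (array([446.2,  46.6]), 15.0)
(408, 180) [ 30 152 246]
(395, 190) [ 28 164 246]
(430, 190) [ 30 152 246]
(330, 190) [  1 197 192]
(298, 155) [  1 192 171]
(297, 185) [  1 188 148]
(185, 170) [108 183 235]
(220, 185) [109 186  93]
```

Call:
apply_moves --pt "0.22 0.97 -0.07 0 0 0 1" --pt "0.22 0.97 -0.07 0 0 0 1" --pt "0.22 0.97 -0.07 0 0 0 1" --pt "0.22 0.97 -0.07 0 0 0 1" --pt "0.22 0.97 -0.07 0 0 0 1" --pt "0.22 0.97 -0.07 0 0 0 1" --pt "0.22 0.97 -0.07 0 0 0 1" --pt "0.22 0.97 -0.07 0 0 0 1"

```text
time: 10.48
tool_pos: [541.7, -64.3, 314.8]
tcp_rot: [180.0, -0.0, -0.1]
ft_force: [0.3, -0.5, -0.0]
finger_gap: 85.2
grip_force: 0.0
```

Call:
apply_moves --pt "0.22 0.97 -0.07 0 0 0 1" --pt "0.22 0.97 -0.07 0 0 0 1" --pt "0.22 0.97 -0.07 0 0 0 1" --pt "0 0 0 0 0 0 1" --pt "0 0 0 0 0 0 1" --pt "0 0 0 0 0 0 1"

```text
time: 11.22
tool_pos: [561.5, -149.1, 320.9]
tcp_rot: [-180.0, -0.0, 0.0]
ft_force: [-0.2, -0.7, -1.3]
finger_gap: 85.3
grip_force: 0.0
```

```bash
python3 -c "
from h import *
plan(560,-148,320,0);c=cam('wrist')
im=snap('wrist','w5')
h=cv2.cvtColor(im,cv2.COLOR_BGR2HSV).astype(int)
hh=np.where(h[...,0]>170,h[...,0]-180,h[...,0])
for k,(lo,hi) in HUE.items():
  m=((hh>=lo)&(hh<=hi)&(h[...,1]>150)&(h[...,2]>70)).astype(np.uint8)
  n,l,st,ce=cv2.connectedComponentsWithStats(m); i=1+np.argmax(st[1:,4]); 
  k_=max(cv2.findContours((l==i).astype(np.uint8),0,1)[0],key=cv2.contourArea).reshape(-1,2)
  r=cv2.minAreaRect(np.array([onz(c,u,v,30)[:2] for u,v in k_],np.float32)); print(k,st[i],np.round(r[0],1),np.round(r[1],1),r[2])
"
```

```text
t 11.22 at [ 561.5 -149.1  320.9] yaw 0.0 turn tot 0.01 shift tot (turned frame) [-0.05 -0.04  0.03] j [-20.   3.  82.   0.  95.  70.]
yellow [ 192   52   77   86 3383] [643.  -49.1] [ 91.6 103. ] 89.6832046508789
blue [ 278   52   75   87 5879] [ 642.  -154.1] [ 91.1 103.8] 89.74018096923828
red [ 360   53   78   87 5627] [ 641.7 -259.5] [ 91.3 104.4] 89.43212127685547
```

View pics/w5.png

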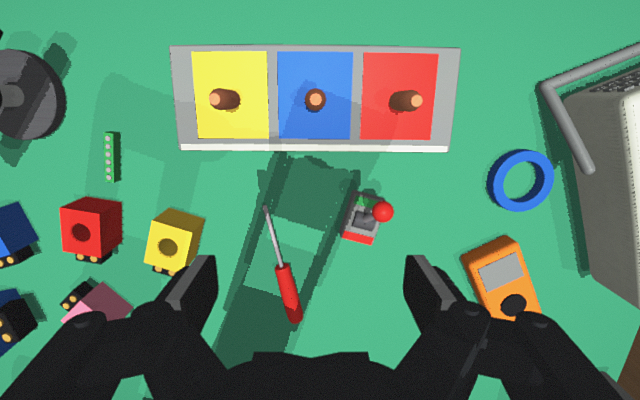

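```bash
python3 -c "
from h import *
c=cam('wrist',(np.array([561.5,-149.1,320.9]),R.from_euler('xyz',[180,0,0],degrees=True).as_matrix()))
im=cv2.imread('pics/w5.png');h=cv2.cvtColor(im,cv2.COLOR_BGR2HSV).astype(int)
print(h[99,316],h[99,216],h[99,232],h[100,418],h[100,402])
for u in (216,316,418):
  p=im[85:115,u-20:u+20].astype(int);m=((p[...,2]>170)&(p[...,1]>90)&(p[...,1]<190)&(p[...,0]>60)&(p[...,0]<150)).astype(np.uint8)
  ys,xs=np.nonzero(m); q=(xs.mean()+u-20,ys.mean()+85); print(len(xs),q,onz(c,*q,105).round(1))
for q in [(180,150),(447,151),(171,46),(460,47)]: print(onz(c,*q,30).round(1))
"
```

```text
[ 14 124 244] [ 15 119 244] [  9 142  99] [ 15 117 244] [  9 142 113]
127 (np.float64(214.9448818897638), np.float64(98.53543307086615)) [639.2 -50.7 105. ]
124 (np.float64(315.3225806451613), np.float64(98.87096774193549)) [ 638.4 -154.4  105. ]
135 (np.float64(418.94814814814816), np.float64(100.04444444444445)) [ 638.  -261.8  105. ]
[575.1  22.4  30. ]
[ 574. -330.   30.]
[702.2  20.2  30. ]
[ 701.7 -331.9   30. ]
```

```bash
python3 -c "
from h import *
plan(446.5,46.9,200,-18.4)"
```

```text
t 11.28 at [ 561.5 -149.1  321. ] yaw 0.0 turn tot 4.02 shift tot (turned frame) [-5.7  -4.99  4.03] j [-20.   3.  82.   0.  95.  70.]
```

Call:
apply_moves --pt "0 0 0 0 0 1 1" --pt "0 0 0 0 0 1 1" --pt "0 0 0 0 0 1 1" --pt "0 0 0 0 0 1 1" --pt "-0.95 -0.83 0.67 0 0 0 1" --pt "-0.95 -0.83 0.67 0 0 0 1" --pt "-0.95 -0.83 0.67 0 0 0 1" --pt "-0.95 -0.83 0.67 0 0 0 1"

```text
time: 12.28
tool_pos: [483.9, -17.9, 240.0]
tcp_rot: [-180.0, -0.0, -18.3]
ft_force: [0.3, -0.0, 0.9]
finger_gap: 85.4
grip_force: 0.0
```

Call:
apply_moves --pt "-0.95 -0.83 0.67 0 0 0 1" --pt "-0.95 -0.83 0.67 0 0 0 1" --pt "0 0 0 0 0 0 1" --pt "0 0 0 0 0 0 1" --pt "0 0 0 0 0 0 1"

```text
time: 12.9
tool_pos: [447.2, 45.2, 201.3]
tcp_rot: [-180.0, -0.1, -18.4]
ft_force: [0.1, 0.4, 0.3]
finger_gap: 85.7
grip_force: 0.0
```

```bash
python3 -c "
from h import *
c=cam('wrist');im=snap('wrist','w6')
r,b,a=ct(im,c,'yellow',(446,47))
ct(im,c,'red',(462,152),vmin=130)
plan(*r[0],30,a)"
```

```text
yellow thr 185.0 rect c [462.   41.2] size [55.6 32.1] yaw 71.9 bore None
red thr 130 rect c [466.7 165.9] size [56.7 67.2] yaw -9.3 bore (array([467. , 165.7]), 13.7)
t 12.95 at [447.2  45.2 201.2] yaw -18.4 turn tot -19.71 shift tot (turned frame) [0.03 0.51 5.71] j [ -1. -15. 112.  -0.  84. 108.]
```

```bash
python3 -c "
from h import *
c=cam('wrist');im=cv2.imread('pics/w6.png')
for v in (62,90,110,130): ct(im,c,'yellow',(446,47),vmin=v)
p=proj(c,(446,47,55)).astype(int);print(p)
cv2.imwrite('pics/c6.png',cv2.resize(im[max(0,p[1]-110):p[1]+110,p[0]-150:p[0]+150],None,fx=2,fy=2))"
```

```text
yellow thr 62 rect c [448.8  45.7] size [56.5 73.2] yaw -18.3 bore (array([453.9,  43.6]), 11.0)
yellow thr 90 rect c [448.8  45.7] size [56.5 73.2] yaw -18.3 bore (array([453.7,  43.6]), 11.0)
yellow thr 110 rect c [448.8  45.7] size [56.5 73.2] yaw -18.3 bore (array([453. ,  43.9]), 11.1)
yellow thr 130 rect c [445.9  46.3] size [55.9 67.3] yaw -18.3 bore None
[308 190]
```

View pics/c6.png

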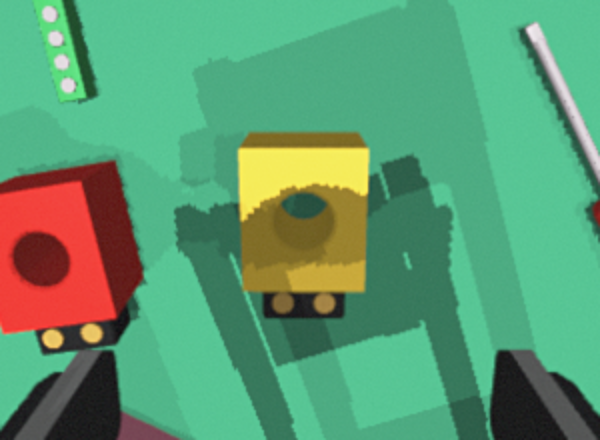

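The yellow CT (300,220 in the crop) is square to the tool, with its terminal towards the robot. I'm grasping it.

Call:
apply_moves --pt "-0.05 -0.03 0.9 0 0 0 1" --pt "0 0 0.9 0 0 0 1" --pt "0 0 0.9 0 0 0 1" --pt "0 0 0.9 0 0 0 1" --pt "0 0 0.9 0 0 0 1" --pt "0 0 0.7 0 0 0 1" --pt "0 0 0.5 0 0 0 1" --pt "0 0 0 0 0 0 1"

```text
time: 13.95
tool_pos: [444.5, 46.8, 28.4]
tcp_rot: [180.0, 0.1, -18.4]
ft_force: [-0.8, -0.2, -0.2]
finger_gap: 85.6
grip_force: 0.0
```

Call:
apply_moves --pt "0 0 0 0 0 0 0" --pt "0 0 0 0 0 0 0" --pt "0 0 0 0 0 0 0" --pt "0 0 0 0 0 0 0" --pt "0 0 0 0 0 0 0" --pt "0 0 0 0 0 0 0" --grip_force 50

```text
time: 14.7
tool_pos: [446.4, 47.1, 30.6]
tcp_rot: [-180.0, -0.1, -18.3]
ft_force: [-0.3, -0.5, 6.5]
finger_gap: 55.7
grip_force: 54.1
```

```bash
python3 -c "
from h import *
plan(446.1,46.6,160,-0.35); plan(638.6,-49.7,160,-0.35)"
```

```text
t 14.7 at [446.4  47.1  30.6] yaw -18.3 turn tot -3.93 shift tot (turned frame) [-0.01  0.02 -4.31] j [ -1.  -3. 120.  -0.  63. 108.]
t 14.7 at [446.4  47.1  30.6] yaw -18.3 turn tot -3.93 shift tot (turned frame) [ 6.43  3.19 -4.31] j [ -1.  -3. 120.  -0.  63. 108.]
```

Call:
apply_moves --pt "0 0 -0.86 0 0 0 0" --pt "0 0 -0.86 0 0 0 0" --pt "0 0 -0.86 0 0 0 0" --pt "0 0 -0.86 0 0 0 0" --pt "0 0 -0.86 0 0 0 0" --pt "0 0 0 0 0 -0.98 0" --pt "0 0 0 0 0 -0.98 0" --pt "0 0 0 0 0 -0.98 0"

```text
time: 15.7
tool_pos: [444.8, 47.2, 158.1]
tcp_rot: [-180.0, 0.0, -4.7]
ft_force: [-0.3, 0.1, -2.9]
finger_gap: 55.4
grip_force: 54.5
```

Call:
apply_moves --pt "0 0 0 0 0 -0.98 0" --pt "0.92 0.45 0 0 0 0 0" --pt "0.92 0.45 0 0 0 0 0" --pt "0.92 0.46 0 0 0 0 0" --pt "0.92 0.46 0 0 0 0 0" --pt "0.92 0.46 0 0 0 0 0" --pt "0.92 0.46 0 0 0 0 0" --pt "0.92 0.46 0 0 0 0 0"

```text
time: 16.7
tool_pos: [638.2, -50.5, 157.6]
tcp_rot: [-180.0, 0.1, -0.4]
ft_force: [1.1, -0.6, -2.7]
finger_gap: 55.3
grip_force: 54.4
```

Call:
apply_moves --pt "0 0 0 0 0 0 0" --pt "0 0 0 0 0 0 0" --pt "0 0 0 0 0 0 0"

```text
time: 17.08
tool_pos: [637.0, -49.6, 158.2]
tcp_rot: [-180.0, 0.0, -0.4]
ft_force: [-0.0, 0.4, -2.6]
finger_gap: 55.3
grip_force: 54.3
```

```bash
python3 -c "
from h import *
plan(638.8,-49.7,62,-0.35);print(sense()['finger_gap'])
c=cam('wrist');im=snap('wrist','w7'); ct(im,c,'yellow',(638.6,-49.7),z=185)"
```

```text
t 17.07 at [637.  -49.6 158.2] yaw -0.4 turn tot -0.0 shift tot (turned frame) [0.06 0.   3.21] j [-9. 16. 84.  0. 79. 81.]
55.31182850630146
yellow thr 185.0 rect c [664.6 -49.7] size [54.4 12.9] yaw 89.6 bore None
```

View pics/w7.png

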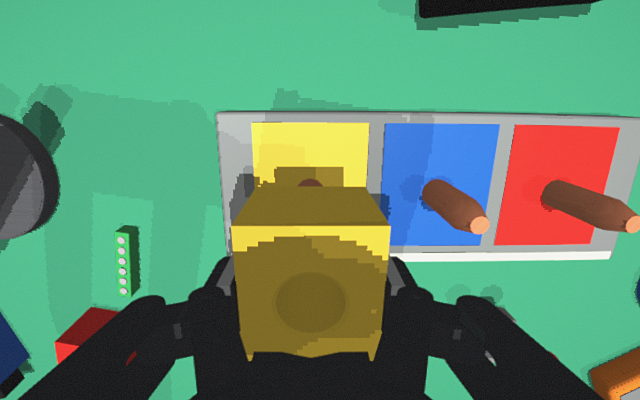

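The yellow CT is in hand above its stud. The blue tip (480,226) and red tip (634,226) give a second measure of the row.

```bash
python3 -c "
from h import *
c=cam('wrist');im=cv2.imread('pics/w7.png')
for u in (480,631):
  u0=max(0,u-22);p=im[205:245,u0:u+22].astype(int);m=((p[...,2]>170)&(p[...,1]>90)&(p[...,1]<190)&(p[...,0]>60)&(p[...,0]<150)).astype(np.uint8)
  ys,xs=np.nonzero(m); q=((xs.min()+xs.max())/2+u0,(ys.min()+ys.max())/2+205); print(len(xs),xs.ptp() if 0 else (xs.min(),xs.max(),ys.min(),ys.max()),q,onz(c,*q,105).round(1))
for q in [(217,112),(228,257),(384,123),(384,244),(498,123),(492,246),(251,123),(370,123)]: print(q,onz(c,*q,30).round(1))"
```

```text
293 (np.int64(12), np.int64(41), np.int64(9), np.int64(39)) (np.float64(484.5), np.float64(229.0)) [ 636.  -157.7  105. ]
203 (np.int64(17), np.int64(30), np.int64(10), np.int64(27)) (np.float64(632.5), np.float64(223.5)) [ 638.4 -258.   105. ]
(217, 112) [704.3  22.5  30. ]
(228, 257) [579.4  23.9  30. ]
(384, 123) [ 695.1 -107.8   30. ]
(384, 244) [ 591.3 -114.2   30. ]
(498, 123) [ 695.5 -199.6   30. ]
(492, 246) [ 588.2 -211.9   30. ]
(251, 123) [695.6  -3.6  30. ]
(370, 123) [695.1 -96.8  30. ]
```

Call:
apply_moves --pt "0.05 0 0.3 0 0 0 0" --pt "0 0 0.3 0 0 0 0" --pt "0 0 0.3 0 0 0 0" --pt "0 0 0.3 0 0 0 0" --pt "0 0 0.2 0 0 0 0" --pt "0 0 0.2 0 0 0 0" --pt "0 0 0.1 0 0 0 0" --pt "0 0 0 0 0 0 0"

```text
time: 18.12
tool_pos: [639.2, -50.2, 107.1]
tcp_rot: [-180.0, 0.0, -0.4]
ft_force: [0.3, 1.0, -3.1]
finger_gap: 55.4
grip_force: 54.3
```

Call:
apply_moves --pt "0 0 0.2 0 0 0 0" --pt "0 0 0.25 0 0 0 0" --pt "0 0 0.25 0 0 0 0" --pt "0 0 0.25 0 0 0 0" --pt "0 0 0.25 0 0 0 0" --pt "0 0 0.2 0 0 0 0" --pt "0 0 0.1 0 0 0 0" --pt "0 0 0 0 0 0 0"

```text
time: 19.12
tool_pos: [639.1, -50.2, 62.0]
tcp_rot: [-180.0, 0.0, -0.4]
ft_force: [0.4, -0.0, -3.0]
finger_gap: 55.5
grip_force: 54.3
```

Call:
apply_moves --pt "0 0 0.04 0 0 0 0" --pt "0 0 0.04 0 0 0 0" --pt "0 0 0.03 0 0 0 0" --pt "0 0 0 0 0 0 0"

```text
time: 19.62
tool_pos: [639.6, -50.3, 60.7]
tcp_rot: [180.0, -0.0, -0.4]
ft_force: [-5.3, 1.0, 7.6]
finger_gap: 55.7
grip_force: 55.5
```

Call:
apply_moves --pt "0 0 0 0 0 0 1" --pt "0 0 0 0 0 0 1" --pt "0 0 0 0 0 0 1" --pt "0 0 0 0 0 0 1" --pt "0 0 -0.5 0 0 0 1" --pt "0 0 -0.8 0 0 0 1" --pt "0 0 -1 0 0 0 1" --pt "0 0 -1 0 0 0 1"

```text
time: 20.62
tool_pos: [639.5, -50.2, 160.2]
tcp_rot: [180.0, -0.1, -0.4]
ft_force: [0.9, 0.8, -0.6]
finger_gap: 85.5
grip_force: 0.0
```

```bash
python3 -c "
from h import *
plan(467,166,200,-9.3)"
```

```text
t 20.62 at [639.5 -50.2 160.2] yaw -0.4 turn tot 1.95 shift tot (turned frame) [-6.84 -6.18 -1.33] j [-9. 17. 84.  0. 80. 81.]
```

Call:
apply_moves --pt "0 0 -0.3 0 0 0.97 1" --pt "0 0 -0.2 0 0 0.98 1" --pt "-0.98 -0.88 -0.12 0 0 0 1" --pt "-0.98 -0.88 -0.12 0 0 0 1" --pt "-0.98 -0.88 -0.12 0 0 0 1" --pt "-0.98 -0.88 -0.12 0 0 0 1" --pt "-0.98 -0.88 -0.12 0 0 0 1" --pt "-0.97 -0.88 -0.12 0 0 0 1"

```text
time: 21.62
tool_pos: [490.5, 135.6, 196.1]
tcp_rot: [-180.0, -0.1, -9.3]
ft_force: [0.1, -0.1, -1.1]
finger_gap: 85.1
grip_force: 0.0
```

Call:
apply_moves --pt "-0.97 -0.88 -0.12 0 0 0 1" --pt "0 0 0 0 0 0 1" --pt "0 0 0 0 0 0 1" --pt "0 0 0 0 0 0 1"

```text
time: 22.12
tool_pos: [467.2, 164.7, 198.5]
tcp_rot: [180.0, -0.0, -9.4]
ft_force: [0.7, 0.2, -0.6]
finger_gap: 85.2
grip_force: 0.0
```

```bash
python3 -c "
from h import *
c=cam('wrist');im=snap('wrist','w8')
for v in (90,105,120,130): r,b,a=ct(im,c,'red',(467,166),vmin=v)
ct(im,c,'blue',(456,318.7))
plan(467,166,30,-9.3)
p=proj(c,(467,166,55)).astype(int);print(p)
cv2.imwrite('pics/c8.png',cv2.resize(im[max(0,p[1]-110):p[1]+110,p[0]-150:p[0]+150],None,fx=2,fy=2))"
```

```text
red thr 90 rect c [470.  166.1] size [56.3 71.6] yaw -9.4 bore (array([475.1, 164.8]), 10.9)
red thr 105 rect c [470.  166.1] size [56.3 71.6] yaw -9.4 bore (array([474. , 165.9]), 11.9)
red thr 120 rect c [467.3 166.6] size [56.  66.7] yaw -9.9 bore (array([469.4, 168.8]), 17.4)
red thr 130 rect c [467.1 166.5] size [56.3 65.6] yaw -9.4 bore None
blue thr 164.0 rect c [455.9 318.9] size [66.2 56.4] yaw 16.6 bore (array([456. , 319.2]), 15.1)
t 22.18 at [467.2 164.7 198.3] yaw -9.4 turn tot -0.02 shift tot (turned frame) [-0.01 -0.04  5.61] j [ 13.  -7. 105.  -0.  82. 113.]
[308 190]
```

View pics/c8.png

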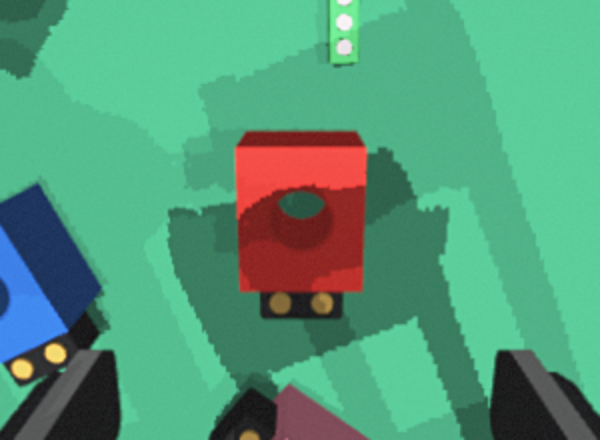

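Call:
apply_moves --pt "-0.02 -0.05 0.9 0 0 0 1" --pt "0 0 0.9 0 0 0 1" --pt "0 0 0.9 0 0 0 1" --pt "0 0 0.9 0 0 0 1" --pt "0 0 0.9 0 0 0 1" --pt "0 0 0.7 0 0 0 1" --pt "0 0 0.4 0 0 0 1" --pt "0 0 0 0 0 0 1"

```text
time: 23.18
tool_pos: [465.8, 166.4, 29.4]
tcp_rot: [180.0, 0.1, -9.4]
ft_force: [0.1, -0.6, -0.0]
finger_gap: 85.3
grip_force: 0.0
```

Call:
apply_moves --pt "0 0 0 0 0 0 1" --pt "0 0 0 0 0 0 0" --pt "0 0 0 0 0 0 0" --pt "0 0 0 0 0 0 0" --pt "0 0 0 0 0 0 0" --pt "0 0 0 0 0 0 0" --pt "0 0 0 0 0 0 0" --grip_force 50

```text
time: 24.05
tool_pos: [467.1, 167.2, 31.2]
tcp_rot: [-180.0, -0.1, -9.3]
ft_force: [-0.9, -0.2, 5.1]
finger_gap: 55.7
grip_force: 54.3
```

```bash
python3 -c "
from h import *
plan(638.9,-260.2,160,-0.35)"
```

```text
t 24.05 at [467.1 167.2  31.2] yaw -9.3 turn tot -1.95 shift tot (turned frame) [ 5.81 14.21 -4.29] j [ 14.   4. 113.  -0.  63. 113.]
```

Call:
apply_moves --pt "0 0 -0.86 0 0 0 0" --pt "0 0 -0.86 0 0 0 0" --pt "0 0 -0.86 0 0 0 0" --pt "0 0 -0.86 0 0 0 0" --pt "0 0 -0.86 0 0 0 0" --pt "0 0 0 0 0 -0.98 0" --pt "0 0 0 0 0 -0.97 0" --pt "0.38 0.94 0 0 0 0 0"

```text
time: 25.05
tool_pos: [476.8, 139.6, 158.8]
tcp_rot: [-180.0, 0.1, -0.2]
ft_force: [0.7, -0.7, -2.2]
finger_gap: 55.2
grip_force: 53.9
```

Call:
apply_moves --pt "0.38 0.95 0 0 0 0 0" --pt "0.38 0.95 0 0 0 0 0" --pt "0.38 0.95 0 0 0 0 0" --pt "0.38 0.95 0 0 0 0 0" --pt "0.38 0.95 0 0 0 0 0" --pt "0.38 0.95 0 0 0 0 0" --pt "0.39 0.95 0 0 0 0 0" --pt "0.39 0.95 0 0 0 0 0"

```text
time: 26.05
tool_pos: [567.7, -90.7, 158.6]
tcp_rot: [-180.0, 0.1, -0.4]
ft_force: [0.5, 0.6, -1.7]
finger_gap: 55.4
grip_force: 53.9
```

Call:
apply_moves --pt "0.39 0.95 0 0 0 0 0" --pt "0.39 0.95 0 0 0 0 0" --pt "0.39 0.95 0 0 0 0 0" --pt "0.39 0.94 0 0 0 0 0" --pt "0.39 0.94 0 0 0 0 0" --pt "0.39 0.94 0 0 0 0 0" --pt "0 0 0 0 0 0 0" --pt "0 0 0 0 0 0 0"

```text
time: 27.05
tool_pos: [636.4, -259.8, 158.4]
tcp_rot: [-179.9, 0.1, -0.4]
ft_force: [-0.8, 0.0, -2.5]
finger_gap: 55.4
grip_force: 53.9
```

```bash
python3 -c "
from h import *
plan(638.2,-260.2,61,-0.35);print(sense()['finger_gap'])"
```

```text
t 27.05 at [ 636.4 -259.8  158.4] yaw -0.4 turn tot -0.01 shift tot (turned frame) [0.06 0.01 3.25] j [-26.  24.  75.   0.  81.  64.]
55.42689805338889
```

Call:
apply_moves --pt "0.06 0.01 0.3 0 0 0 0" --pt "0 0 0.3 0 0 0 0" --pt "0 0 0.3 0 0 0 0" --pt "0 0 0.3 0 0 0 0" --pt "0 0 0.2 0 0 0 0" --pt "0 0 0.2 0 0 0 0" --pt "0 0 0.1 0 0 0 0" --pt "0 0 0 0 0 0 0"

```text
time: 28.05
tool_pos: [638.6, -260.6, 107.9]
tcp_rot: [-180.0, 0.0, -0.4]
ft_force: [-0.5, 1.3, -3.1]
finger_gap: 55.5
grip_force: 54.0
```

Call:
apply_moves --pt "0 0 0.2 0 0 0 0" --pt "0 0 0.25 0 0 0 0" --pt "0 0 0.25 0 0 0 0" --pt "0 0 0.25 0 0 0 0" --pt "0 0 0.25 0 0 0 0" --pt "0 0 0.2 0 0 0 0" --pt "0 0 0.1 0 0 0 0" --pt "0 0 0.03 0 0 0 0"

```text
time: 29.05
tool_pos: [638.5, -260.6, 62.1]
tcp_rot: [-180.0, 0.0, -0.4]
ft_force: [-3.2, 6.2, 1.1]
finger_gap: 55.3
grip_force: 54.4
```

Call:
apply_moves --pt "0 0 0.03 0 0 0 0" --pt "0 0 0.03 0 0 0 0" --pt "0 0 0 0 0 0 0"

```text
time: 29.42
tool_pos: [638.6, -260.6, 61.3]
tcp_rot: [-180.0, 0.0, -0.4]
ft_force: [-5.9, 5.3, 6.0]
finger_gap: 55.5
grip_force: 54.9
```

Call:
apply_moves --pt "0 0 0.02 0 0 0 0" --pt "0 0 0 0 0 0 1" --pt "0 0 0 0 0 0 1" --pt "0 0 0 0 0 0 1" --pt "0 0 0 0 0 0 1" --pt "0 0 -0.6 0 0 0 1" --pt "0 0 -1 0 0 0 1" --pt "0 0 -1 0 0 0 1"

```text
time: 30.42
tool_pos: [638.9, -260.9, 140.2]
tcp_rot: [180.0, -0.0, -0.4]
ft_force: [-0.3, 0.6, 0.5]
finger_gap: 85.4
grip_force: 0.0
```

Call:
apply_moves --pt "0 0 -1 0 0 0 1" --pt "0 0 -1 0 0 0 1" --pt "0 0 0 0 0 -0.92 1" --pt "0 0 0 0 0 -0.92 1" --pt "0 0 0 0 0 -0.93 1" --pt "0 0 0 0 0 -0.93 1"

```text
time: 31.18
tool_pos: [639.0, -260.9, 199.7]
tcp_rot: [179.9, -0.1, 16.7]
ft_force: [0.2, -0.2, 0.5]
finger_gap: 85.4
grip_force: 0.0
```

```bash
python3 -c "
from h import *
plan(456.3,318.7,200,16.6)"
```

```text
t 31.18 at [ 639.  -260.9  199.7] yaw 16.7 turn tot 0.03 shift tot (turned frame) [-3.200e-01 -2.026e+01 -1.000e-02] j [-26.  23.  72.  -0.  85.  47.]
```

Call:
apply_moves --pt "-0.02 -0.96 0 0 0 0 1" --pt "-0.02 -0.96 0 0 0 0 1" --pt "-0.02 -0.96 0 0 0 0 1" --pt "-0.02 -0.96 0 0 0 0 1" --pt "-0.02 -0.96 0 0 0 0 1" --pt "-0.02 -0.96 0 0 0 0 1" --pt "-0.02 -0.96 0 0 0 0 1" --pt "-0.02 -0.96 0 0 0 0 1"

```text
time: 32.17
tool_pos: [568.4, -40.5, 199.6]
tcp_rot: [179.9, -0.1, 16.6]
ft_force: [1.2, -0.9, 0.2]
finger_gap: 85.3
grip_force: 0.0
```

Call:
apply_moves --pt "-0.02 -0.96 0 0 0 0 1" --pt "-0.02 -0.96 0 0 0 0 1" --pt "-0.02 -0.96 0 0 0 0 1" --pt "-0.02 -0.96 0 0 0 0 1" --pt "-0.02 -0.96 0 0 0 0 1" --pt "-0.02 -0.97 0 0 0 0 1" --pt "-0.02 -0.97 0 0 0 0 1" --pt "-0.01 -0.97 0 0 0 0 1"

```text
time: 33.17
tool_pos: [498.1, 180.1, 199.6]
tcp_rot: [180.0, -0.1, 16.6]
ft_force: [0.7, -0.0, 0.6]
finger_gap: 85.3
grip_force: 0.0
```

Call:
apply_moves --pt "0 -0.97 0 0 0 0 1" --pt "0 -0.97 0 0 0 0 1" --pt "0 -0.97 0 0 0 0 1" --pt "0 -0.97 0 0 0 0 1" --pt "0 -0.97 0 0 0 0 1" --pt "0 0 0 0 0 0 1" --pt "0 0 0 0 0 0 1" --pt "0 0 0 0 0 0 1"

```text
time: 34.17
tool_pos: [456.9, 317.8, 198.3]
tcp_rot: [180.0, -0.0, 16.5]
ft_force: [-1.3, -0.7, -0.3]
finger_gap: 85.1
grip_force: 0.0
```

```bash
python3 -c "
from h import *
c=cam('wrist');im=snap('wrist','w9')
for v in (85,100,115,130): r,b,a=ct(im,c,'blue',(456.1,318.8),vmin=v)
plan(456.1,318.8,30.5,16.6)
p=proj(c,(456,319,55)).astype(int);print(p)
cv2.imwrite('pics/c9.png',cv2.resize(im[max(0,p[1]-110):p[1]+110,p[0]-150:p[0]+150],None,fx=2,fy=2))"
```

```text
blue thr 85 rect c [459.3 320.2] size [72.4 56.1] yaw 16.6 bore (array([463.9, 321.4]), 10.9)
blue thr 100 rect c [459.3 320.2] size [72.4 56.1] yaw 16.6 bore (array([457.1, 319.9]), 14.4)
blue thr 115 rect c [456.4 319.4] size [66.5 56. ] yaw 16.6 bore (array([458.1, 319.7]), 16.3)
blue thr 130 rect c [475.2 324.9] size [27.2 55.6] yaw -75.2 bore None
t 34.23 at [456.9 317.8 198.2] yaw 16.5 turn tot -0.02 shift tot (turned frame) [-0.02 -0.04  5.59] j [ 30.   2.  96.  -0.  82. 103.]
[308 190]
```

View pics/c9.png

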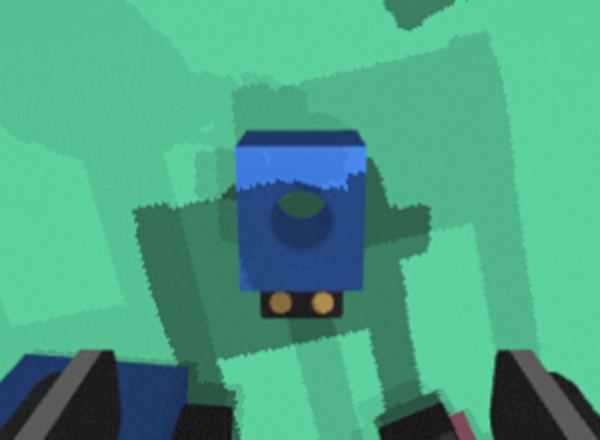

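Call:
apply_moves --pt "-0.01 -0.05 0.9 0 0 0 1" --pt "0 0 0.9 0 0 0 1" --pt "0 0 0.9 0 0 0 1" --pt "0 0 0.9 0 0 0 1" --pt "0 0 0.9 0 0 0 1" --pt "0 0 0.7 0 0 0 1" --pt "0 0 0.39 0 0 0 1" --pt "0 0 0 0 0 0 1"

```text
time: 35.22
tool_pos: [455.4, 319.2, 29.5]
tcp_rot: [180.0, 0.1, 16.5]
ft_force: [0.0, 0.3, 0.5]
finger_gap: 85.6
grip_force: 0.0
```

Call:
apply_moves --pt "0 0 0 0 0 0 1" --pt "0 0 0 0 0 0 0" --pt "0 0 0 0 0 0 0" --pt "0 0 0 0 0 0 0" --pt "0 0 0 0 0 0 0" --pt "0 0 0 0 0 0 0" --pt "0 0 0 0 0 0 0" --grip_force 50

```text
time: 36.1
tool_pos: [456.5, 320.3, 31.3]
tcp_rot: [-180.0, -0.1, 16.6]
ft_force: [-1.3, 0.2, 6.1]
finger_gap: 55.0
grip_force: 54.9
```

```bash
python3 -c "
from h import *
plan(639,-155.1,160,-0.35)"
```

```text
t 36.1 at [456.5 320.3  31.3] yaw 16.6 turn tot 3.7 shift tot (turned frame) [ 6.18 15.81 -4.29] j [ 30.  13. 103.  -0.  64. 103.]
```

Call:
apply_moves --pt "0 0 -0.86 0 0 0 0" --pt "0 0 -0.86 0 0 0 0" --pt "0 0 -0.86 0 0 0 0" --pt "0 0 -0.86 0 0 0 0" --pt "0 0 -0.86 0 0 0 0" --pt "0 0 0 0 0 0.92 0" --pt "0 0 0 0 0 0.92 0" --pt "0 0 0 0 0 0.93 0"

```text
time: 37.1
tool_pos: [455.2, 319.6, 158.5]
tcp_rot: [180.0, 0.1, 3.7]
ft_force: [0.4, 0.5, -3.2]
finger_gap: 55.2
grip_force: 54.3
```

Call:
apply_moves --pt "0 0 0 0 0 0.93 0" --pt "0.36 0.93 0 0 0 0 0" --pt "0.36 0.93 0 0 0 0 0" --pt "0.36 0.93 0 0 0 0 0" --pt "0.36 0.93 0 0 0 0 0" --pt "0.36 0.93 0 0 0 0 0" --pt "0.36 0.93 0 0 0 0 0" --pt "0.36 0.93 0 0 0 0 0"

```text
time: 38.1
tool_pos: [529.7, 123.1, 158.4]
tcp_rot: [180.0, 0.1, -0.4]
ft_force: [-0.2, 0.6, -3.5]
finger_gap: 55.0
grip_force: 54.2
```

Call:
apply_moves --pt "0.36 0.93 0 0 0 0 0" --pt "0.36 0.93 0 0 0 0 0" --pt "0.36 0.93 0 0 0 0 0" --pt "0.36 0.93 0 0 0 0 0" --pt "0.37 0.93 0 0 0 0 0" --pt "0.37 0.93 0 0 0 0 0" --pt "0.37 0.93 0 0 0 0 0" --pt "0.37 0.93 0 0 0 0 0"

```text
time: 39.1
tool_pos: [615.9, -100.5, 158.2]
tcp_rot: [-180.0, 0.1, -0.4]
ft_force: [-0.2, 0.0, -2.5]
finger_gap: 55.2
grip_force: 54.2
```

Call:
apply_moves --pt "0.37 0.93 0 0 0 0 0" --pt "0.37 0.93 0 0 0 0 0" --pt "0 0 0 0 0 0 0" --pt "0 0 0 0 0 0 0" --pt "0 0 0 0 0 0 0"

```text
time: 39.72
tool_pos: [637.7, -154.6, 158.8]
tcp_rot: [-180.0, 0.0, -0.3]
ft_force: [-0.8, 0.9, -3.5]
finger_gap: 55.4
grip_force: 54.4
```

```bash
python3 -c "
from h import *
plan(639,-155.1,61.3,-0.35)"
```

```text
t 39.73 at [ 637.7 -154.6  158.8] yaw -0.3 turn tot 0.0 shift tot (turned frame) [0.04 0.02 3.25] j [-18.  19.  81.   0.  80.  72.]
```

Call:
apply_moves --pt "0.04 0.02 0.3 0 0 0 0" --pt "0 0 0.3 0 0 0 0" --pt "0 0 0.3 0 0 0 0" --pt "0 0 0.3 0 0 0 0" --pt "0 0 0.2 0 0 0 0" --pt "0 0 0.2 0 0 0 0" --pt "0 0 0.1 0 0 0 0" --pt "0 0 0 0 0 0 0"

```text
time: 40.72
tool_pos: [639.2, -155.8, 107.8]
tcp_rot: [-180.0, 0.0, -0.4]
ft_force: [1.1, 2.7, -4.5]
finger_gap: 55.5
grip_force: 54.6
```

Call:
apply_moves --pt "0 -0.01 0.2 0 0 0 0" --pt "0 -0.01 0.25 0 0 0 0" --pt "0 0 0.25 0 0 0 0" --pt "0 0 0.25 0 0 0 0" --pt "0 0 0.25 0 0 0 0" --pt "0 0 0.2 0 0 0 0" --pt "0 0 0.1 0 0 0 0" --pt "0 0 0.03 0 0 0 0"

```text
time: 41.72
tool_pos: [639.0, -155.6, 62.0]
tcp_rot: [-180.0, 0.0, -0.4]
ft_force: [-0.5, 3.1, -1.1]
finger_gap: 55.4
grip_force: 54.7
```

Call:
apply_moves --pt "0 0 0.03 0 0 0 0" --pt "0 0 0.03 0 0 0 0" --pt "0 0 0 0 0 0 0"

```text
time: 42.1
tool_pos: [639.3, -155.7, 61.3]
tcp_rot: [180.0, -0.0, -0.4]
ft_force: [-3.5, 4.9, 3.5]
finger_gap: 55.3
grip_force: 55.3
```

Call:
apply_moves --pt "0 0 0.02 0 0 0 0" --pt "0 0 0 0 0 0 1" --pt "0 0 0 0 0 0 1" --pt "0 0 0 0 0 0 1" --pt "0 0 0 0 0 0 1" --pt "0 0 -0.6 0 0 0 1" --pt "0 0 -1 0 0 0 1" --pt "0 0 -1 0 0 0 1"

```text
time: 43.1
tool_pos: [639.5, -155.7, 140.1]
tcp_rot: [180.0, -0.0, -0.4]
ft_force: [-0.1, -0.1, 0.0]
finger_gap: 85.2
grip_force: 0.0
```

Call:
apply_moves --pt "0 0 -1 0 0 0 1" --pt "-0.3 -0.6 -1 0 0 0 1" --pt "-0.4 -0.8 -1 0 0 0 1" --pt "-0.4 -0.8 -1 0 0 0 1" --pt "-0.4 -0.9 -1 0 0 0 1" --pt "-0.4 -0.9 -1 0 0 0 1" --pt "-0.4 -0.9 -0.5 0 0 0 1" --pt "-0.4 -0.9 -0.3 0 0 0 1"

```text
time: 44.1
tool_pos: [559.2, 19.7, 345.0]
tcp_rot: [180.0, -0.2, -0.4]
ft_force: [-0.5, 0.1, -0.2]
finger_gap: 85.4
grip_force: 0.0
```

Call:
apply_moves --pt "-0.3 -0.9 0 0 0 0 1" --pt "-0.3 -0.9 0 0 0 0 1" --pt "0 -0.9 0 0 0 0 1" --pt "0 0 0 0 0 0 1" --pt "0 0 0 0 0 0 1" --pt "0 0 0 0 0 0 1"

```text
time: 44.85
tool_pos: [542.0, 99.2, 342.3]
tcp_rot: [180.0, -0.0, -0.4]
ft_force: [0.3, -1.0, -0.1]
finger_gap: 85.3
grip_force: 0.0
```

```bash
python3 -c "
from h import *
s=sense();print(s['tool_pos'],s['tcp_rot'])
a=snap('wrist','wA');b=snap('scene','sA');d=snap('top','tA')
t=cam('top');p=proj(t,(639,240,100)).astype(int)
cv2.imwrite('pics/cA.png',np.vstack([np.hstack([cv2.resize(d[p[1]-50:p[1]+50,p[0]-75:p[0]+75],None,fx=2.66,fy=2.66)[:266,:399],cv2.resize(b[130:260,330:480],None,fx=2.66,fy=2.66)[:266,:399]]),a[:330,:].repeat(1,0)[:, :] if 0 else cv2.resize(a,(530,331))[:, :].copy() if 0 else cv2.copyMakeBorder(cv2.resize(a,(530,331)),0,0,0,268,cv2.BORDER_CONSTANT)]))
"
```

```text
[542.01697332  99.18286689 342.27367813] [ 1.79988969e+02 -2.25035460e-02 -4.33967952e-01]
```

View pics/cA.png

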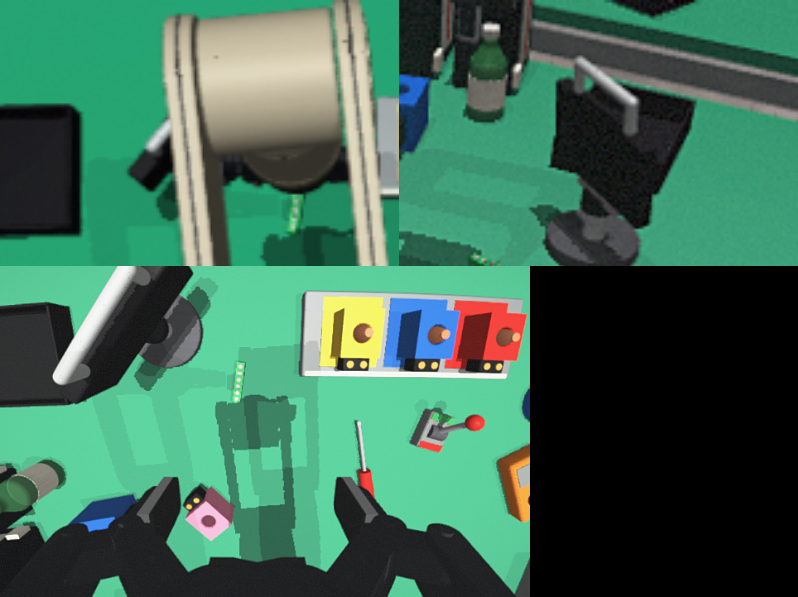

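```bash
python3 -c "
from h import *
t=cam('top');s=cam('scene');w=cam('wrist')
A,B=(235.3,159),(260.3,130.3); a,b=(397.5,153.7),(417.5,167.6)
for n,q in dict(Aa=(A,a),Ab=(A,b),Ba=(B,a),Bb=(B,b)).items(): print(n,*[np.round(x,1) for x in tri(t,q[0],s,q[1])])
print('A wrist',tri(t,A,w,(82,132)), tri(s,a,w,(82,132)))
im=cv2.imread('pics/wA.png'); cv2.imwrite('pics/cB.png',np.vstack([cv2.resize(cv2.imread('pics/top0.png')[110:200,210:290],None,fx=3.3,fy=3.3),])) 
x=cv2.resize(cv2.imread('pics/top0.png')[110:190,210:300],None,fx=4.4,fy=4.4)
y=cv2.resize(cv2.imread('pics/scene0.png')[140:240,370:460],None,fx=4.4,fy=4.4)
H=y.shape[0]; cv2.imwrite('pics/cB.png',np.hstack([cv2.copyMakeBorder(x,0,H-x.shape[0],0,0,cv2.BORDER_CONSTANT),y]))
"
```

```text
Aa [596.  271.2 241.7] 1.8
Ab [634.5 292.2 187.8] 57.4
Ba [642.7 181.6 295.3] 44.7
Bb [679.8 198.5 246.4] 3.2
A wrist (array([597.58773064, 273.29535456, 228.30638991]), np.float64(0.9226450406031839)) (array([599.34165055, 259.50054913, 247.42427895]), np.float64(1.2756840528832838))
```

View pics/cB.png

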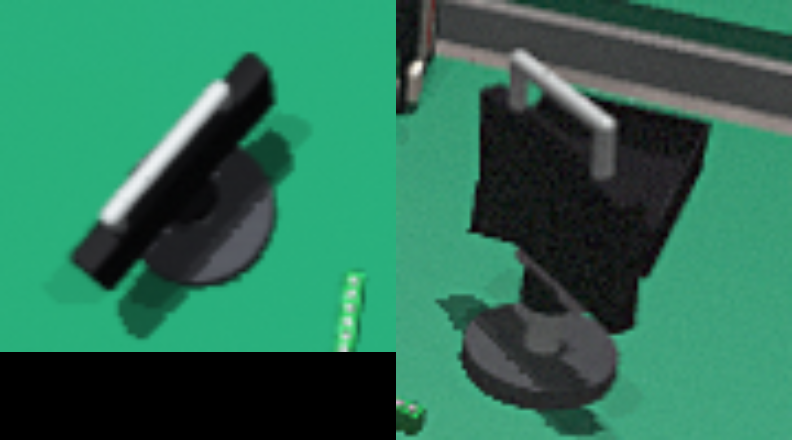

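The top and scene views match. The handle ends are A(596,271,242) and B(680,198,246), 111 mm apart, so the screen yaw is about 49° and it is nearly upright. I'll turn the tool to yaw 139 and look from close.

Call:
apply_moves --pt "0 0 0 0 0 -0.98 1" --pt "0 0 0 0 0 -0.98 1" --pt "0 0 0 0 0 -0.98 1" --pt "0 0 0 0 0 -0.98 1" --pt "0 0 0 0 0 -0.98 1" --pt "0 0 0 0 0 -0.98 1" --pt "0 0 0 0 0 -0.98 1" --pt "0 0 0 0 0 -0.98 1"

```text
time: 46.0
tool_pos: [542.0, 99.6, 341.8]
tcp_rot: [-180.0, 0.0, 35.7]
ft_force: [-0.3, 0.4, 0.8]
finger_gap: 85.6
grip_force: 0.0
```

Call:
apply_moves --pt "0 0 0 0 0 -0.98 1" --pt "0 0 0 0 0 -0.98 1" --pt "0 0 0 0 0 -0.98 1" --pt "0 0 0 0 0 -0.98 1" --pt "0 0 0 0 0 -0.98 1" --pt "0 0 0 0 0 -0.98 1" --pt "0 0 0 0 0 -0.98 1" --pt "0 0 0 0 0 -0.98 1"

```text
time: 47.0
tool_pos: [542.0, 99.6, 341.8]
tcp_rot: [-180.0, 0.0, 71.6]
ft_force: [-1.1, -0.1, 0.5]
finger_gap: 85.4
grip_force: 0.0
```

Call:
apply_moves --pt "0 0 0 0 0 -0.98 1" --pt "0 0 0 0 0 -0.98 1" --pt "0 0 0 0 0 -0.98 1" --pt "0 0 0 0 0 -0.98 1" --pt "0 0 0 0 0 -0.98 1" --pt "0 0 0 0 0 -0.98 1" --pt "0 0 0 0 0 -0.98 1" --pt "0 0 0 0 0 -0.98 1"

```text
time: 48.0
tool_pos: [542.0, 99.6, 341.8]
tcp_rot: [-180.0, -0.0, 107.5]
ft_force: [-0.1, -0.4, 0.4]
finger_gap: 85.3
grip_force: 0.0
```

Call:
apply_moves --pt "0 0 0 0 0 -0.98 1" --pt "0 0 0 0 0 -0.98 1" --pt "0 0 0 0 0 -0.98 1" --pt "0 0 0 0 0 -0.98 1" --pt "0 0 0 0 0 -0.98 1" --pt "0 0 0 0 0 -0.98 1" --pt "0 0 0 0 0 -0.98 1" --pt "0 0 0 0 0 0 1"

```text
time: 49.0
tool_pos: [542.0, 99.6, 341.8]
tcp_rot: [-180.0, -0.0, 138.8]
ft_force: [0.7, 0.3, -0.2]
finger_gap: 85.3
grip_force: 0.0
```

```bash
python3 -c "
from h import *
plan(638,235,350,139)"
```

```text
t 49.0 at [542.   99.6 341.8] yaw 138.8 turn tot -0.04 shift tot (turned frame) [ 0.54  5.51 -0.27] j [  5.  -1.  84.  -0.  97. -44.]
```

Call:
apply_moves --pt "0.1 0.92 -0.05 0 0 0 1" --pt "0.1 0.92 -0.05 0 0 0 1" --pt "0.1 0.92 -0.05 0 0 0 1" --pt "0 0 0 0 0 0 1" --pt "0 0 0 0 0 0 1"

```text
time: 49.62
tool_pos: [589.4, 167.9, 346.1]
tcp_rot: [-180.0, -0.0, 138.8]
ft_force: [0.6, 0.1, 0.9]
finger_gap: 85.3
grip_force: 0.0
```

```bash
python3 -c "
from h import *
s=sense();np.save('pB.npy',np.r_[s['tool_pos'],s['tcp_rot']]);snap('wrist','wB')"
```

Call:
apply_moves --pt "0.08 0.92 -0.05 0 0 0 1" --pt "0.08 0.92 -0.05 0 0 0 1" --pt "0.08 0.92 -0.05 0 0 0 1" --pt "0 0 0 0 0 0 1" --pt "0 0 0 0 0 0 1"

```text
time: 50.3
tool_pos: [638.4, 234.5, 351.0]
tcp_rot: [-180.0, 0.0, 138.8]
ft_force: [-0.4, -0.2, 0.1]
finger_gap: 85.4
grip_force: 0.0
```

```bash
python3 -c "
from h import *
s=sense();np.save('pC.npy',np.r_[s['tool_pos'],s['tcp_rot']]);a=snap('wrist','wC');b=cv2.imread('pics/wB.png')
cv2.imwrite('pics/cC.png',np.vstack([cv2.resize(b,(448,280)),cv2.resize(a,(448,280))]))
for n in 'BC':
  im=cv2.imread(f'pics/w{n}.png').astype(int); m=((im.min(2)>110)&(im.max(2)-im.min(2)<25)).astype(np.uint8)
  q,l,st,ce=cv2.connectedComponentsWithStats(m)
  print(n,[(st[i].tolist(),ce[i].round(0).tolist()) for i in range(1,q) if st[i,4]>400])"
```

```text
B [([406, 110, 30, 146, 2588], [421.0, 182.0]), ([341, 119, 18, 53, 492], [351.0, 148.0]), ([111, 213, 179, 125, 2955], [219.0, 264.0]), ([530, 233, 110, 106, 5055], [596.0, 291.0]), ([370, 327, 51, 42, 814], [397.0, 350.0]), ([468, 375, 41, 25, 624], [488.0, 388.0])]
C [([335, 116, 29, 50, 600], [351.0, 144.0]), ([303, 119, 19, 33, 444], [313.0, 134.0]), ([496, 132, 144, 201, 9448], [598.0, 251.0]), ([305, 185, 17, 87, 1319], [313.0, 229.0]), ([72, 217, 166, 100, 2239], [166.0, 259.0]), ([338, 304, 83, 66, 2462], [388.0, 339.0]), ([471, 374, 36, 26, 417], [488.0, 386.0])]
```

View pics/cC.png

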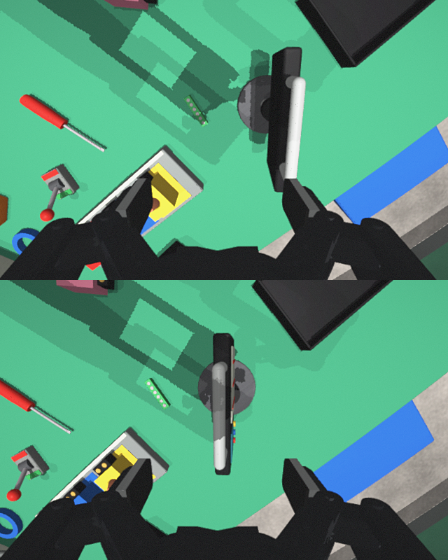

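The bar runs straight up column 313, rows 117–273, in the second view, and the foot centre is near (325,154). The face side (coloured) is to the right.

```bash
python3 -c "
from h import *
P={n:np.load(f'p{n}.npy') for n in 'BC'}
c={n:cam('wrist',(p[:3],R.from_euler('xyz',p[3:],degrees=True).as_matrix())) for n,p in P.items()}
def edges(n,x0,x1,rows):
  im=cv2.imread(f'pics/w{n}.png').astype(int);o=[]
  for r in rows:
    row=im[r,x0:x1];m=np.nonzero((row.min(1)>75)&(row.max(1)-row.min(1)<30))[0]; o.append((r,m.min()+x0,m.max()+x0) if len(m) else (r,))
  return o
print(edges('B',395,445,range(108,262,8)));print(edges('C',296,330,range(112,282,8)))
t,_=tri(c['B'],(426,113),c['C'],(313,120));b,_2=tri(c['B'],(416,254),c['C'],(314,272));print(t,_,b,_2)
for z in (0,10,20): print('foot C',onz(c['C'],324.5,154,z).round(1))
im=cv2.imread('pics/wC.png')
cv2.imwrite('pics/cD.png',cv2.resize(im[90:300,240:400],None,fx=2.8,fy=2.8))"
```

```text
[(108, np.int64(417), np.int64(420)), (116, np.int64(408), np.int64(435)), (124, np.int64(412), np.int64(435)), (132, np.int64(416), np.int64(435)), (140, np.int64(415), np.int64(434)), (148, np.int64(414), np.int64(433)), (156, np.int64(414), np.int64(432)), (164, np.int64(413), np.int64(432)), (172, np.int64(412), np.int64(431)), (180, np.int64(412), np.int64(430)), (188, np.int64(411), np.int64(429)), (196, np.int64(411), np.int64(428)), (204, np.int64(410), np.int64(428)), (212, np.int64(409), np.int64(427)), (220, np.int64(408), np.int64(426)), (228, np.int64(408), np.int64(425)), (236, np.int64(400), np.int64(424)), (244, np.int64(400), np.int64(423)), (252, np.int64(403), np.int64(423)), (260, np.int64(417), np.int64(427))]
[(112,), (120, np.int64(307), np.int64(322)), (128, np.int64(302), np.int64(323)), (136, np.int64(303), np.int64(321)), (144, np.int64(303), np.int64(321)), (152, np.int64(303), np.int64(321)), (160, np.int64(304), np.int64(321)), (168, np.int64(299), np.int64(321)), (176, np.int64(296), np.int64(321)), (184, np.int64(297), np.int64(321)), (192, np.int64(304), np.int64(321)), (200, np.int64(304), np.int64(329)), (208, np.int64(305), np.int64(321)), (216, np.int64(305), np.int64(321)), (224, np.int64(305), np.int64(321)), (232, np.int64(305), np.int64(321)), (240, np.int64(305), np.int64(322)), (248, np.int64(305), np.int64(324)), (256, np.int64(306), np.int64(322)), (264, np.int64(306), np.int64(321)), (272,), (280,)]
[593.99005904 275.86967436 234.16306107] 1.274096560446964 [678.9310075  201.79997286 248.38391596] 10.262684961094086
foot C [653.1 249.3   0. ]
foot C [651.6 250.   10. ]
foot C [650.1 250.8  20. ]
```

View pics/cD.png

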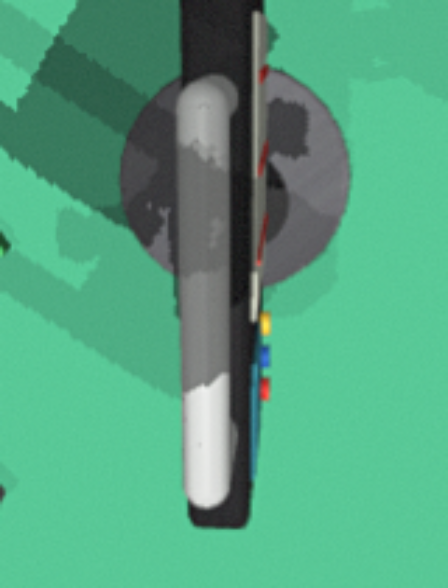

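```bash
python3 -c "
from h import *
P={n:np.load(f'p{n}.npy') for n in 'BC'}
c={n:cam('wrist',(p[:3],R.from_euler('xyz',p[3:],degrees=True).as_matrix())) for n,p in P.items()}
t=onz(c['C'],312.2,118,239);b=onz(c['C'],313.6,270,239);m=(t+b)/2;print(t,b,np.linalg.norm(t-b),m,np.degrees(np.arctan2(*(t-b)[[1,0]])))
t=onz(c['B'],426,112,239);b=onz(c['B'],413,254,239);print(t,b,(t+b)/2,np.linalg.norm(t-b),np.degrees(np.arctan2(*(t-b)[[1,0]])))
C=onz(c['C'],323.9,153.2,15);print(C);e=np.array([np.cos(np.radians(49)),np.sin(np.radians(49))]);print((C-m)[:2]@e,(C-m)[:2]@[-e[1],e[0]])
plan(*m[:2],236,139.0)"
```

```text
[591.80139588 276.90323375 239.        ] [686.38319141 196.16345396 239.        ] 124.35685781679071 [639.09229364 236.53334385 239.        ] 139.51426086539374
[592.70625097 274.72607526 239.        ] [677.67559668 201.78146503 239.        ] [635.19092382 238.25377015 239.        ] 111.98529310597095 139.3545205507205
[649.42613518 250.49269307  15.        ]
17.314864634557054 1.3591078779133907
t 50.35 at [638.4 234.3 351.2] yaw 138.8 turn tot -0.04 shift tot (turned frame) [0.03 0.07 3.84] j [ 16.  19.  61.  -0. 100. -33.]
```

Call:
apply_moves --pt "0.08 0.07 0 0 0 -0.13 1" --pt "0 0 0.8 0 0 0 1" --pt "0 0 0.8 0 0 0 1" --pt "0 0 0.8 0 0 0 1" --pt "0 0 0.7 0 0 0 1" --pt "0 0 0.5 0 0 0 1" --pt "0 0 0.22 0 0 0 1" --pt "0 0 0 0 0 0 1"

```text
time: 51.35
tool_pos: [638.2, 238.5, 236.2]
tcp_rot: [-180.0, -0.0, 139.5]
ft_force: [0.5, 0.5, -0.5]
finger_gap: 85.2
grip_force: 0.0
```

Call:
apply_moves --pt "0 0 0 0 0 0 0" --pt "0 0 0 0 0 0 0" --pt "0 0 0 0 0 0 0" --pt "0 0 0 0 0 0 0" --pt "0 0 0 0 0 0 0" --pt "0 0 0 0 0 0 0" --pt "0 0 0 0 0 0 0" --pt "0 0 0 0 0 0 0" --grip_force 80

```text
time: 52.35
tool_pos: [638.2, 238.4, 236.7]
tcp_rot: [-180.0, 0.0, 139.5]
ft_force: [-2.4, -3.1, 6.0]
finger_gap: 11.4
grip_force: 78.1
```

```bash
python3 -c "
from h import *
s=sense();print(s['tool_pos'],s['tcp_rot'],s['ft_force'],s['wrist_torque'],s['finger_gap'])"
```

```text
[638.24236924 238.35806007 236.74239576] [-1.79997843e+02  1.94970067e-02  1.39461730e+02] [-2.41216752 -3.10373371  5.98879787] [-0.55222098  0.56469673 -0.0070009 ] 11.425873372944844
```

Call:
apply_moves --pt "0 -0.27 0.04 0 0 0 0" --pt "0 -0.28 0.05 0 0 0 0" --pt "0 -0.27 0.06 0 0 0 0" --pt "0 -0.27 0.08 0 0 0 0" --pt "0 -0.27 0.09 0 0 0 0" --pt "0 -0.26 0.11 0 0 0 0" --pt "0 -0.25 0.12 0 0 0 0" --pt "0 -0.25 0.13 0 0 0 0"

```text
time: 53.35
tool_pos: [598.3, 191.2, 217.8]
tcp_rot: [179.7, 0.1, 139.5]
ft_force: [3.0, 4.3, 7.9]
finger_gap: 11.4
grip_force: 80.4
```

Call:
apply_moves --pt "0 0 0 0 0 0 0" --pt "0 0 0 0 0 0 0"

```text
time: 53.6
tool_pos: [597.4, 190.0, 217.7]
tcp_rot: [179.9, 0.1, 139.5]
ft_force: [-2.1, -2.1, 11.0]
finger_gap: 11.5
grip_force: 79.5
```

```bash
python3 -c "
from h import *
s=sense();print(s['tool_pos'],s['tcp_rot'],s['ft_force'],s['wrist_torque'],s['finger_gap'])
print((np.array([649.4,250.5])-s['tool_pos'][:2])@[.649,.76],(np.array([649.4,250.5])-s['tool_pos'][:2])@[-.76,.649])"
```

```text
[597.37494145 190.03654798 217.6542449 ] [1.79897567e+02 9.21753649e-02 1.39459158e+02] [-2.05491009 -2.05556959 11.02089944] [-0.307284    0.41733572  0.01840784] 11.483278042691559
79.71648653494087 -0.2982641340194461
```

Call:
apply_moves --pt "0.21 0.01 0 0 0 0.99 0" --pt "0.21 0.01 0 0 0 0.99 0" --pt "0.21 0.01 0 0 0 0.99 0" --pt "0.21 0.01 0 0 0 0.99 0" --pt "0.21 0.01 0 0 0 0.99 0" --pt "0.21 0.01 0 0 0 0.99 0" --pt "0.21 0.01 0 0 0 0.99 0" --pt "0 0 0 0 0 0 0"

```text
time: 54.6
tool_pos: [573.6, 227.0, 217.4]
tcp_rot: [179.9, 0.0, 107.7]
ft_force: [-1.5, -2.0, 9.3]
finger_gap: 11.2
grip_force: 79.4
```

Call:
apply_moves --pt "0.21 0.01 0 0 0 0.99 0" --pt "0.21 0.01 0 0 0 0.99 0" --pt "0.21 0.01 0 0 0 0.98 0" --pt "0.21 0.01 0 0 0 0.98 0" --pt "0 0 0 0 0 0 0" --pt "0 0 0 0 0 0 0"

```text
time: 55.35
tool_pos: [569.9, 251.7, 217.1]
tcp_rot: [179.9, -0.0, 89.7]
ft_force: [-1.9, -1.8, 8.1]
finger_gap: 11.4
grip_force: 79.3
```

```bash
python3 -c "
from h import *
s=sense();print(s['tool_pos'],s['tcp_rot'],s['ft_force'],s['wrist_torque'],s['finger_gap'])"
```

```text
[569.94749156 251.69281174 217.12578385] [ 1.79886737e+02 -2.90466402e-02  8.96507926e+01] [-1.94574412 -1.78414147  8.05551982] [-0.19002835  0.15912212 -0.01199702] 11.39712481192671
```

Call:
apply_moves --pt "0 0 0 0 0 0 0.6" --pt "0 0 -0.1 0 0 0 1" --pt "0 0 -0.1 0 0 0 1" --pt "0 0 -0.2 0 0 0 1" --pt "0 0 -0.8 0 0 0 1" --pt "0 0 -1 0 0 0 1" --pt "0 0 -1 0 0 0 1" --pt "0 0 -0.8 0 0 0 1"

```text
time: 56.35
tool_pos: [569.7, 251.7, 337.9]
tcp_rot: [179.9, -0.0, 89.6]
ft_force: [0.5, 0.5, -0.0]
finger_gap: 85.5
grip_force: 0.0
```

Call:
apply_moves --pt "0 0 0 0 0 0 1" --pt "0 0 0 0 0 0 1" --pt "0 0 0 0 0 0 1"

```text
time: 56.72
tool_pos: [568.9, 251.4, 334.0]
tcp_rot: [-179.8, 0.1, 89.6]
ft_force: [-0.6, 0.1, 0.3]
finger_gap: 85.5
grip_force: 0.0
```

```bash
python3 -c "
from h import *
s=sense();print(s['tool_pos'],s['tcp_rot']);np.save('pE.npy',np.r_[s['tool_pos'],s['tcp_rot']]);a=snap('wrist','wE');b=snap('scene','sE')
c=cam('wrist');print(proj(c,(569.9,251.7,218.6)),proj(cam('scene'),(569.9,251.7,218.6)),proj(cam('scene'),(569.9,201,218.6)))
cv2.imwrite('pics/cE.png',np.hstack([cv2.resize(a[60:300,220:400],None,fx=2,fy=2),cv2.resize(b[140:230,345:437],None,fx=4,fy=5.333)[:480]]))"
```

```text
[568.9205296  251.41728801 334.00690919] [-1.79849524e+02  5.18541039e-02  8.96455379e+01]
[311.73876164 198.46647232] [386.64566177 160.86379374] [381.13106168 167.25301479]
```

View pics/cE.png

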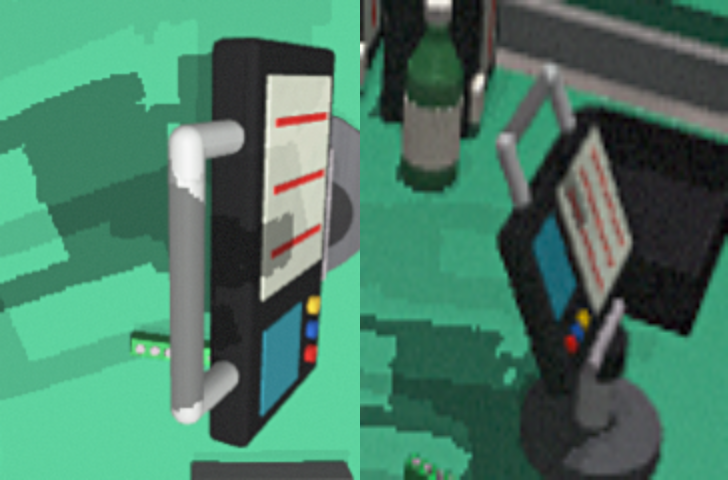

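The bar is straight in the wrist view and matches the prediction for 30° within about 1 px in both views. Next comes switching the isolator back on.

Call:
apply_moves --pt "0 0 0 0 0 0.99 0" --pt "0 0 0 0 0 0.99 0" --pt "0 0 0 0 0 0.99 0" --pt "0 0 0 0 0 0 0"

```text
time: 57.32
tool_pos: [569.3, 251.6, 335.3]
tcp_rot: [-180.0, 0.0, 76.1]
ft_force: [1.1, 0.2, -0.1]
finger_gap: 12.1
grip_force: 0.0
```

```bash
python3 -c "
from h import *
plan(555.6,-245.8,200,76);plan(555.6,-245.8,90,76)"
```

```text
t 57.33 at [569.3 251.6 335.3] yaw 76.1 turn tot 0.01 shift tot (turned frame) [-16.2    3.57   4.51] j [19. 10. 73.  0. 97. 33.]
t 57.33 at [569.3 251.6 335.3] yaw 76.1 turn tot 0.01 shift tot (turned frame) [-16.2    3.57   8.18] j [19. 10. 73.  0. 97. 33.]
```

Call:
apply_moves --pt "-0.95 0.21 0.1 0 0 0 0" --pt "-0.95 0.21 0.1 0 0 0 0" --pt "-0.95 0.21 0.2 0 0 0 0" --pt "-0.95 0.21 0.3 0 0 0 0" --pt "-0.95 0.21 0.3 0 0 0 0" --pt "-0.95 0.21 0.3 0 0 0 0" --pt "-0.95 0.21 0.3 0 0 0 0" --pt "-0.95 0.21 0.3 0 0 0 0"

```text
time: 58.32
tool_pos: [563.1, 17.2, 278.4]
tcp_rot: [-180.0, 0.0, 76.2]
ft_force: [0.2, 0.2, -0.1]
finger_gap: 0.1
grip_force: 0.0
```

Call:
apply_moves --pt "-0.95 0.21 0.3 0 0 0 0" --pt "-0.95 0.21 0.3 0 0 0 0" --pt "-0.95 0.21 0.3 0 0 0 0" --pt "-0.95 0.21 0.3 0 0 0 0" --pt "-0.95 0.21 0.3 0 0 0 0" --pt "-0.95 0.21 0.3 0 0 0 0" --pt "-0.95 0.21 0.3 0 0 0 0" --pt "-0.95 0.21 0.3 0 0 0 0"

```text
time: 59.32
tool_pos: [557.0, -216.1, 206.3]
tcp_rot: [-180.0, -0.0, 76.2]
ft_force: [0.2, -0.1, 0.1]
finger_gap: -0.0
grip_force: 0.0
```

Call:
apply_moves --pt "-0.95 0.21 0.2 0 0 0 0" --pt "0 0 0 0 0 0 0" --pt "0 0 0 0 0 0 0" --pt "0 0 0 0 0 0 0"

```text
time: 59.82
tool_pos: [556.8, -243.5, 201.2]
tcp_rot: [180.0, -0.0, 76.1]
ft_force: [-0.3, -1.0, 0.0]
finger_gap: 0.2
grip_force: 0.0
```

```bash
python3 -c "
from h import *
plan(555.6,-245.8,90,76)
c=cam('wrist');im=snap('wrist','wF');h=cv2.cvtColor(im,cv2.COLOR_BGR2HSV);m=(((h[...,0]<5)|(h[...,0]>175))&(h[...,1]>180)&(h[...,2]>90)).astype(np.uint8)
n,l,st,ce=cv2.connectedComponentsWithStats(m)
for i in range(1,n):
  if st[i,4]>80: print(st[i],ce[i].round(),onz(c,*ce[i],92).round())
"
```

```text
t 59.83 at [ 556.8 -243.5  201.2] yaw 76.1 turn tot 0.03 shift tot (turned frame) [-0.08 -0.02  3.71] j [-28.  10.  87.   0.  83. -15.]
[  25   71   95   67 2642] [ 71. 105.] [ 404. -129.   92.]
[ 343  138  115   97 3821] [407. 190.] [ 632. -252.   92.]
[190 159  14  44 424] [197. 181.] [ 476. -207.   92.]
[235 188  32  32 792] [251. 204.] [ 511. -234.   92.]
```

View pics/wF.png

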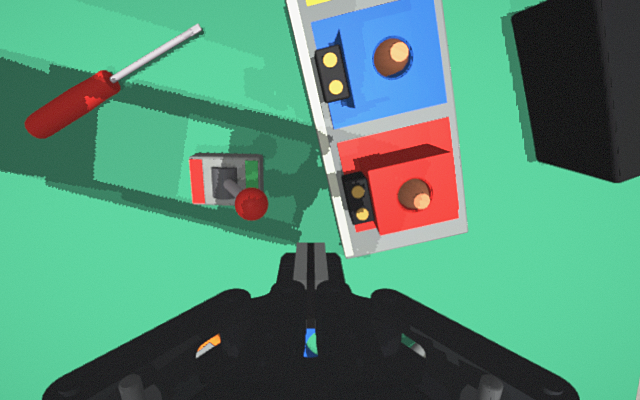

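The ball at (251,204) is in line, and the fingers are clear of the plinth edge. I'm lowering and pushing towards the robot.

Call:
apply_moves --pt "-0.08 0 0.7 0 0 0 0" --pt "0 0 0.75 0 0 0 0" --pt "0 0 0.75 0 0 0 0" --pt "0 0 0.75 0 0 0 0" --pt "0 0 0.75 0 0 0 0" --pt "0 -0.2 0 0 0 0 0" --pt "0 -0.3 0 0 0 0 0" --pt "0 -0.3 0 0 0 0 0"

```text
time: 60.88
tool_pos: [532.9, -241.3, 91.3]
tcp_rot: [179.8, 0.0, 76.0]
ft_force: [1.9, 0.4, 2.9]
finger_gap: 0.5
grip_force: 1.1
```

Call:
apply_moves --pt "0 -0.3 0 0 0 0 0" --pt "0 -0.3 0 0 0 0 0" --pt "0 -0.3 0 0 0 0 0" --pt "0 -0.3 0 0 0 0 0" --pt "0 -0.3 0 0 0 0 0" --pt "0 -0.3 0 0 0 0 0" --pt "0 -0.3 0 0 0 0 0" --pt "0 0 0 0 0 0 0"

```text
time: 61.88
tool_pos: [470.7, -225.5, 89.7]
tcp_rot: [-180.0, -0.0, 76.0]
ft_force: [-0.2, 0.1, 0.4]
finger_gap: -0.2
grip_force: 0.0
```

Continuing to the stop.

Call:
apply_moves --pt "0 -0.15 0 0 0 0 0" --pt "0 -0.1 0 0 0 0 0" --pt "0 -0.05 0 0 0 0 0" --pt "0 0 0 0 0 0 0"

```text
time: 62.38
tool_pos: [462.7, -223.6, 89.9]
tcp_rot: [-180.0, 0.0, 76.0]
ft_force: [0.9, -0.0, -0.3]
finger_gap: 0.0
grip_force: 0.1
```

Call:
apply_moves --pt "0 -0.07 0 0 0 0 0" --pt "0 -0.06 0 0 0 0 0" --pt "0 0 0 0 0 0 0"

```text
time: 62.75
tool_pos: [461.8, -223.4, 90.4]
tcp_rot: [179.6, 0.0, 76.0]
ft_force: [17.4, -3.9, -13.0]
finger_gap: 0.0
grip_force: 8.5
```

At the stop. I'm backing off, lifting and checking everything.

Call:
apply_moves --pt "0 0.3 0 0 0 0 0" --pt "0 0.9 0 0 0 0 0" --pt "0 0 -1 0 0 0 0" --pt "0 0 -1 0 0 0 0" --pt "0 0 -1 0 0 0 0" --pt "0 0 -1 0 0 0 0" --pt "0 0 -1 0 0 0 0" --pt "0 0 -1 0 0 0 0"

```text
time: 63.75
tool_pos: [493.7, -231.2, 270.8]
tcp_rot: [-180.0, -0.0, 76.0]
ft_force: [-0.9, -0.5, 0.7]
finger_gap: -0.1
grip_force: 0.0
```

Call:
apply_moves --pt "-0.9 -0.9 -0.5 0 0 0 0" --pt "-0.9 -0.9 -0.5 0 0 0 0" --pt "-0.9 -0.9 0 0 0 0 0" --pt "-0.9 -0.9 0 0 0 0 0" --pt "-0.9 0 0 0 0 0 0" --pt "-0.9 0 0 0 0 0 0" --pt "0 0 0 0 0 0 0" --pt "0 0 0 0 0 0 0"

```text
time: 64.75
tool_pos: [350.0, -362.1, 299.7]
tcp_rot: [-180.0, -0.0, 76.0]
ft_force: [-0.1, 0.5, -0.2]
finger_gap: 0.4
grip_force: 0.0
```

```bash
python3 -c "
from h import *
s=sense();print(s['tool_pos'],s['time'])
a=snap('scene','sG');b=snap('top','tG');t=cam('top')
h=cv2.cvtColor(b,cv2.COLOR_BGR2HSV);m=(((h[...,0]<5)|(h[...,0]>175))&(h[...,1]>200)&(h[...,2]>90)).astype(np.uint8)
n,l,st,ce=cv2.connectedComponentsWithStats(m)
for i in range(1,n):
  if st[i,4]>20: print(st[i],ce[i].round(),onz(t,*ce[i],92).round())
cv2.imwrite('pics/cG.png',np.hstack([cv2.resize(b[110:230,200:440],None,fx=1.67,fy=2.5)[:300,:400] if 0 else cv2.resize(b[110:270,200:440],(400,267)),cv2.resize(a[130:370,170:530],(400,267))]))"
```

```text
[ 349.98408195 -362.0548077   299.72975969] 64.75
[389 143  27  29 569] [401. 155.] [ 633. -244.   92.]
[386 211  12   8  57] [393. 214.] [ 439. -208.   92.]
[356 229  12  30 192] [362. 244.] [ 346. -106.   92.]
```

View pics/cG.png

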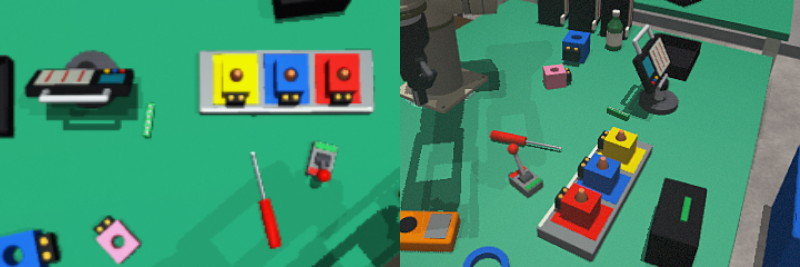

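All three CTs are seated with their terminals to the stripe. The screen is parallel to the studs, and the lever is back on the red (on) side, so I'm handing in.

```bash
python3 -c "
from bench import hand_in
print(hand_in())"
```

```text
the job is handed in; nothing more can be done
None
```

I handed the job in at about 65 s: all three transformers are home on their studs, the screen is parallel to the row and leaning back about 30 degrees, and the isolator is back on; the judge returned no result.

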